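# Reassemble a sawn dental cast in its keyed tray

### The arm

A 6-joint arm with a two-finger parallel gripper is mounted at the origin on the work surface. World frame = base frame: x ahead of the robot, y to its left, z up, the work surface at z = 0. Lengths are in m, angles in rad, forces in N, time in s.
With the tool pointing down it reaches from about 0.4 to 0.825 m from the base axis. Payload 7 kg.
Tool frame: the origin (TCP) lies on the centre line of the jaws, within the pads' length; the fingertips stand 22 mm ahead of it and the grasp point (between the pads) lies 3 mm ahead of it; z points along the fingers, y is the line along which they close (so a half turn about z gives the same grasp; the last joint's range is limited). The gripper opens to 88 mm and grips with 3 to 60 N. Pads are 19 mm wide; open, the fingers measure 130 mm over their backs; the gripper's body (78 mm by 193 mm) begins 47 mm behind the grasp point.
Start: joints at [-0.96, 0.359, 0.012, 0, -1.224, -0.288], TCP at [0.214, -0.64, 0.249] pointing down, gripper open.
Joint ranges: [-3.07, 3.07], [-1.43, 2.12], [-1.02, 1.25], [-3.03, 1.67], [-3.05, -0], [-3.03, 3.03]. Speed limits (rad/s): [2.39, 2.39, 3.01, 3.14, 3.14, 3.14].

### API

Orientations are given as [roll, pitch, yaw] about the fixed x, y, z axes, in that order (R = Rz(yaw) Ry(pitch) Rx(roll)).
In Python, from station import monitor, viewer, order gives the robot as it stands. The module is installed in compiled form; this text tells all that it offers.
- The arm moves only by the tool servo_tool, never from a script. Its argument "targets" is a list of rows, each an object with "angular": the turn, a rotation vector about the tool's x, y, z in degrees, a list of three; "xyz": the shift along the tool's x, y, z in cm, a list of three; "claw": the finger opening in cm, from 0 to 8.76. A call has 1 to 20 rows; each row shifts and turns the commanded pose from where the row before left it, along the tool's axes as they then stand; what a row does not reach is not made up. A row lasts 1/10 s, in which the tool goes at most 50 mm and 8.59 degrees, less where a joint would pass 70% of its speed; a pose out of reach is approached as far as the arm can. A call is refused whole if a number of a shift passes 5 or a number of a turn 8.59, either way. A call with a gripper value outside its range is refused whole. The fingers move at their own pace and stop on an object; "force" is the grip in N (left out, the last holds). Time passes only in rows, so rows that do not move let the fingers close. It gives the time, the measured TCP pose, the force, the opening and the grip force at its end, in the units of the state.
- monitor.get_state(): the state, without advancing time (a new reading comes with each control period).
- viewer.grab_frame(name): name is "scene" or "side" or "wrist"; returns a dict with "color" (420x560x3 uint8, blue, green, red), "fovy" (degrees; the focal length in pixels is half the picture's height over the tangent of half this angle, whatever the lens; pixels are square), "cx", "cy" (the principal point, pixels), "R" (3x3) and "t" (3): a world point X has camera coordinates R X + t. Camera axes: x right, y down, z forward; pixel columns grow to the right and rows downward; lengths in m; the calibration is good to about 2 mm. A picture is of the moment at which its call begins. There is no depth.
- order.job_done(): hands the job in; it is judged then, once.
The state is a dict: "t": time; "q": joint angles; "qd": joint speeds; "joint_efforts": joint torques, N m; "eef_pos": TCP position; "ee_rot": TCP orientation; "force": force on the tool from outside, world axes, zero at the start; "moment": the same for the moment, N m; "width": finger opening in m; "gripper_force": force on a finger pad.
Only numpy, scipy, OpenCV 4.12 (cv2) and the standard library are available. Lean on these libraries where they do the work, as an engineer would, in place of code of your own. Each camera call takes 0.05 s, during which the arm holds its last target. There are 200 camera calls.

### The job

Put the sawn cast back together in its blue tray: fit the loose right-hand section with its heel tucked under the steel bar, close up the two side sections against the heel wall, and drop the front section in between them. All three sections must end fully home, flat on the tray floor with teeth up, and let go. The stone chips, so feel them in and never force them, and do not shove the other things on the bench about.

Things in the scene. Friction and masses are not known exactly. Their poses are not given: they have to be found in the camera images.
- tray: Blue plastic tray with a horseshoe channel, fixed to the bench, 84 (x) x 98 (y) mm; origin mid underside; x from heel to front, y left. Floor 4 thick. Channel 20 wide, fits the sections' bases with 1 mm to spare each side (3.6 at the outer corners): straight legs along y = +34 and -34, 45 deg corners, front run along x = +27. Walls (outer and inner) upright to 10.5 above the bench, then flared 30 deg outward to 13.6 (outer corners plain).
- heel_bar (a point): Middle of the front lower edge of a fixed steel bar across the tray's heel, 98 mm wide: x = -26 in the tray, underside 18 above the bench, top 22. Heel wall below it has its face at x = -36.3. Side sections' heel ledges lie under the bar, so a side section cannot go in level: heel in first ahead of the bar with the nose up (15 to 20 deg), slide back to the wall, then nose down.
- right_seat (a point): Point on the tray floor (8 mm behind the tray's origin, 34 right, 4 up) where the right section's origin lies when home, its heel all but touching the heel wall; axes are the tray's.
- left_seat (a point): Point on the tray floor (8 mm behind the tray's origin, 34 left, 4 up) where the left section's origin lies when home; axes are the tray's.
- front_seat (a point): Point on the tray floor (27 mm ahead of the tray's origin, 4 up) where the front section's origin lies when home; axes are the tray's. The saw gap to each side section is about 0.8 mm with that one pushed right back to the heel wall; a side section that stands forward closes the gap and blocks the front section.
- left_section: Golden-yellow stone dental cast section, teeth up, 50-110 g. Base 18 mm wide, 9.5 high, bottom edge bevelled 1.5; on it a gum ridge 14 wide, 9.5-23 up; teeth to 32 up. Left-hand third: straight leg 51 long, its front end bent 45 deg inward, 61 long in all. Origin: underside, mid width of the leg, 28 ahead of its heel end; x along the leg to the front, y left, z up. Rear 16 mm: bare heel ledge 9.5 high. Starts in the tray under the bar, loose, crept 3.8-4.6 forward.
- right_section: Golden-yellow stone dental cast section, teeth up, 50-110 g. Base 18 mm wide, 9.5 high, bottom edge bevelled 1.5; on it a gum ridge 14 wide, 9.5-23 up; teeth to 32 up. Right-hand third: straight leg 51 long, its front end bent 45 deg inward, 61 long in all. Origin: underside, mid width of the leg, 28 ahead of its heel end; x along the leg to the front, y left, z up. Rear 16 mm: bare heel ledge 9.5 high, no ridge. Starts on the bench. Grip across the leg (y).
- front_section: Golden-yellow stone dental cast section, teeth up, 50-110 g. Base 18 mm wide, 9.5 high, bottom edge bevelled 1.5; on it a gum ridge 14 wide, 9.5-23 up; teeth to 32 up. Front third: straight run 44 wide, both ends bent back 45 deg; 65 (y) x 23 (x). Origin: underside, middle of the straight run, 9 behind its front face; x to the front, y left, z up. Starts on the bench. Grip across the run (x).
- opposing_cast: Bystander: whole pale grey-blue dental cast of the opposing jaw, 78 x 64 x 28 mm, origin at the middle of its underside.
- mixing_bowl: Bystander: green bowl 124 mm across and 78 mm high, origin under its centre.
- plaster_spatula: Bystander: spatula 190 mm long lying on the bench.
- sealer_jar: Bystander: jar 52 mm across, 60 mm high, origin under its centre.
Things that resemble listed ones, but are neither listed nor needed, are in the scene too. What is shaped like the front_section but pink is not meant.

How it is judged:
By the outcome, as a careful person would: the job done as asked, in the order asked, and still so for the second after the job is handed in, with the robot touching nothing.
It also fails if it takes over 58 s, if anything falls off the work surface, if the arm or the gripper's body presses on something with over 40 N, if the wrist force passes 120 N, or if a joint passes its speed limit or range.

## Working session

There is one attempt and no reset: what is moved stays moved. The work goes in short steps, Python scripts to look and compute and a tool call to move; the robot and the scene stay as the last step left them, time stands still between calls to the robot, and variables do not carry over. Pictures are saved under pics/ and viewed, at most 10 in all, crops included, and the job is handed in when it is done.

Besides the shell and the picture viewer there is one more tool, called after ">>>" as name(argument=value, ...), one argument or row to a line, values as JSON. servo_tool: Moves the arm, as the interface text tells. Its arguments: {"type":"object","properties":{"targets":{"type":"array"},"force":{"type":"number"}},"required":["targets"]}

```bash
mkdir -p pics; ls
python3 - <<'E'
from station import monitor, viewer
import cv2,pickle
s=monitor.get_state();print({k:s[k] for k in('t','eef_pos','ee_rot','force','width')})
F={}
for n in('scene','side','wrist'):
    f=viewer.grab_frame(n);F[n]=f;cv2.imwrite(f'pics/a_{n}.png',f['color']);print(n,f['fovy'],f['cx'],f['cy'],f['R'],f['t'])
pickle.dump(F,open('a.pkl','wb'))
E
```

```text
pics
{'t': 0.0, 'eef_pos': array([ 0.21396178, -0.63970889,  0.24763476]), 'ee_rot': array([ 3.13995344e+00, -1.24966997e-04, -2.81891415e+00]), 'force': array([-0.51463488, -1.10944327, -0.57479302]), 'width': 0.08758763812674433}
scene 51.06844085786959 281.8238954181571 210.78457257112223 [[-0.49535541  0.86862315  0.01080908]
 [ 0.74714389  0.43236055 -0.50481716]
 [-0.44316929 -0.24198798 -0.86315862]] [ 0.25735551 -0.38694506  1.32576524]
side 54.61071181036468 272.13897593523956 203.43921352423558 [[-0.92981707 -0.36758371 -0.01795617]
 [-0.22422877  0.60453407 -0.76436904]
 [ 0.29182472 -0.70669709 -0.64452894]] [0.51987285 0.14335519 0.8048065 ]
wrist 66.80798495150047 277.2626364523613 210.84988148329663 [[-0.31664126  0.94854428  0.00143705]
 [ 0.90701262  0.30233316  0.29312587]
 [ 0.2776084   0.09411917 -0.95607278]] [ 0.67499939 -0.03696051  0.3921305 ]
```

View pics/a_scene.png

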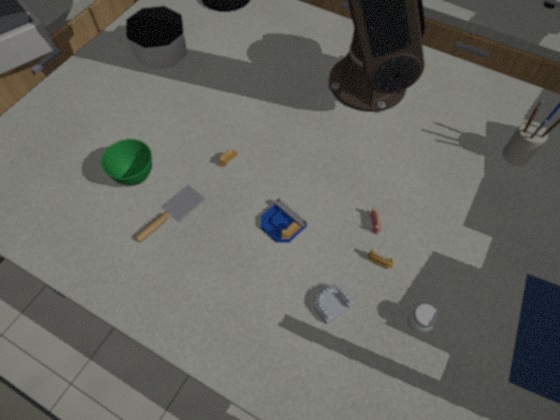

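View pics/a_side.png

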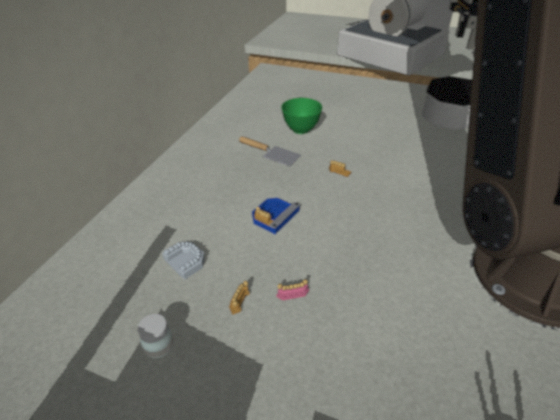

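Scene picture: right section is the yellow piece at (228,158), front section is the yellow piece at (380,259), the pink decoy is at (375,220), and the left section is the yellow in the tray at (290,230). The tray is at (284,222) with its bar on the robot side, the grey cast at (332,302) and the jar at (423,317).

```bash
cat > h.py <<'E'
import numpy as np,cv2,pickle
from scipy.spatial.transform import Rotation as Ro
from station import monitor,viewer
def foc(f): return f['color'].shape[0]/2/np.tan(np.radians(f['fovy'])/2)
def ray(f,p):
    p=np.asarray(p,float).reshape(-1,2);F=foc(f)
    d=np.c_[(p[:,0]-f['cx'])/F,(p[:,1]-f['cy'])/F,np.ones(len(p))]@f['R']
    return -f['R'].T@f['t'],d
def onz(f,p,z):
    o,d=ray(f,p);return o+d*((z-o[2])/d[:,2])[:,None]
def proj(f,X):
    c=np.asarray(X).reshape(-1,3)@f['R'].T+f['t'];return c[:,:2]/c[:,2:]*foc(f)+[f['cx'],f['cy']]
def mask(f,lo,hi,amin=30):
    m=cv2.inRange(cv2.cvtColor(f['color'],cv2.COLOR_BGR2HSV),lo,hi)
    c,_=cv2.findContours(m,cv2.RETR_EXTERNAL,cv2.CHAIN_APPROX_NONE)
    return [k for k in sorted(c,key=cv2.contourArea,reverse=True) if cv2.contourArea(k)>amin]
YEL=((12,110,80),(32,255,255));BLU=((105,130,60),(130,255,255))
def cen(c): m=cv2.moments(c);return m['m10']/m['m00'],m['m01']/m['m00']
def down(yaw): return Ro.from_euler('xyz',[np.pi,0,yaw])
def delta(pos,rot,s=None):
    "shift (cm, tool axes) and rotvec (deg, tool axes) from the present pose"
    s=s or monitor.get_state();R=Ro.from_euler('xyz',s['ee_rot'])
    return np.round(R.inv().apply(np.asarray(pos)-s['eef_pos'])*100,2),np.round(np.degrees((R.inv()*rot).as_rotvec()),2)
E
python3 - <<'E'
from h import *
F=pickle.load(open('a.pkl','rb'))
for n in('scene','side'):
    f=F[n]
    for nm,col in(('Y',YEL),('B',BLU)):
        for c in mask(f,*col,20)[:6]: print(n,nm,cv2.contourArea(c),np.round(cen(c)),np.round(onz(f,cen(c),.012),3),np.round(cv2.minAreaRect(c)[1:2],0), np.round(cv2.minAreaRect(c)[2]))
f=F['scene'];a=f['color'][130:290,190:410];cv2.imwrite('pics/b.png',cv2.resize(a,None,fx=3.6,fy=3.6,interpolation=cv2.INTER_CUBIC))
E
```

```text
scene Y 274.5 [25. 82.] [[ 0.522 -0.871  0.012]] [[23. 44.]] 51.0
scene Y 149.0 [380. 260.] [[0.526 0.266 0.012]] [[24. 10.]] 25.0
scene Y 133.0 [109.  11.] [[ 0.141 -0.878  0.012]] [[24. 33.]] 51.0
scene Y 112.0 [227. 157.] [[ 0.455 -0.205  0.012]] [[ 8. 19.]] 50.0
scene Y 108.0 [291. 230.] [[0.561 0.048 0.012]] [[ 8. 20.]] 53.0
scene Y 67.5 [80. 30.] [[ 0.264 -0.894  0.012]] [[26. 29.]] 55.0
scene B 667.0 [275. 223.] [[0.561 0.006 0.012]] [[39. 31.]] 42.0
side Y 249.0 [239. 298.] [[0.522 0.265 0.012]] [[12. 33.]] 27.0
side Y 138.0 [339. 169.] [[ 0.452 -0.207  0.012]] [[20.  9.]] 18.0
side Y 119.0 [263. 217.] [[0.567 0.039 0.012]] [[18.  8.]] 27.0
side B 306.5 [274. 206.] [[ 0.555 -0.005  0.012]] [[20. 23.]] 45.0
side B 108.0 [275. 223.] [[0.532 0.05  0.012]] [[17. 46.]] 74.0
```

View pics/b.png

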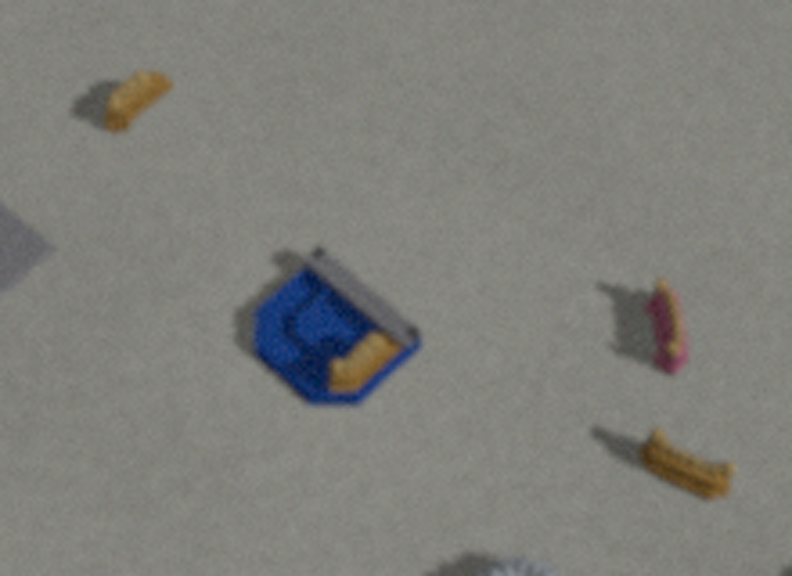

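Scene crop: the right section at crop (138,100) has its bare heel at the upper right (toward the robot). The yellow front section is at (690,465), the pink decoy at (668,328), and the tray at (335,330) with its front to the lower left. I'll move over the right section for a close look.

Run:
```python
from h import *
F=pickle.load(open('a.pkl','rb'));f=F['scene']
p=onz(f,[[237,151],[221,165]],.01);print(p,np.degrees(np.arctan2(*(p[1]-p[0])[[1,0]])))
p=onz(f,[[278.5,200.5],[304.5,224]],.022);print('bar',p,np.degrees(np.arctan2(*(p[1]-p[0])[[1,0]])))
p=onz(f,[[372,251],[392,267]],.02);print('front',p)
print(delta([.46,-.205,.11],down(np.pi)))
```

```text
[[ 0.42249355 -0.19360156  0.01      ]
 [ 0.48250803 -0.2048828   0.01      ]] -10.645960530872783
bar [[ 0.50815564 -0.01621342  0.022     ]
 [ 0.53424873  0.0706441   0.022     ]] 73.27907341484114
front [[0.51765806 0.23981192 0.02      ]
 [0.53172544 0.29561915 0.02      ]]
(array([-37.12,  33.42,  13.82]), array([ 0.07, -0.02, 18.49]))
```

>>> servo_tool(
  targets=[
    {"xyz":[-3.37,3.04,1.26],"angular":[0,0,0],"claw":8},
    {"xyz":[-3.37,3.04,1.26],"angular":[0,0,0],"claw":8},
    {"xyz":[-3.37,3.04,1.26],"angular":[0,0,0],"claw":8},
    {"xyz":[-3.37,3.04,1.26],"angular":[0,0,0],"claw":8},
    {"xyz":[-3.37,3.04,1.26],"angular":[0,0,0],"claw":8},
    {"xyz":[-3.37,3.04,1.26],"angular":[0,0,0],"claw":6},
    {"xyz":[-3.37,3.04,1.26],"angular":[0,0,0],"claw":6},
    {"xyz":[-3.37,3.04,1.26],"angular":[0,0,0],"claw":6},
    {"xyz":[-3.37,3.04,1.26],"angular":[0,0,0],"claw":6},
    {"xyz":[-3.37,3.04,1.26],"angular":[0,0,0],"claw":6},
    {"xyz":[-3.37,3.04,1.26],"angular":[0,0,0],"claw":6},
    {"xyz":[0,0,0],"angular":[0,0,7.3],"claw":4},
    {"xyz":[0,0,0],"angular":[0,0,7.3],"claw":4},
    {"xyz":[0,0,0],"angular":[0,0,7.3],"claw":4},
    {"xyz":[0,0,0],"angular":[0,0,7.3],"claw":4},
    {"xyz":[0,0,0],"angular":[0,0,0],"claw":4},
  ],
)

```text
t: 1.75
eef_pos: [0.4595, -0.2053, 0.1098]
ee_rot: [3.142, -0.0, 2.953]
force: [0.4, -0.6, -0.1]
width: 0.04
gripper_force: 0.0
```

Run:
```python
from h import *
s=monitor.get_state();print(s['t'],s['eef_pos'],np.degrees(s['ee_rot']),s['width'],s['q'])
f=viewer.grab_frame('wrist');pickle.dump(f,open('r.pkl','wb'));cv2.imwrite('pics/r.png',f['color'])
for c in mask(f,*YEL,100): print(cv2.contourArea(c),cen(c),cv2.minAreaRect(c),onz(f,cen(c),.012))
```

```text
1.75 [ 0.45948434 -0.20527775  0.10983755] [ 1.79998895e+02 -1.62446602e-02  1.69193643e+02] 0.0400274965895897 [-2.91957215e-02  2.18125858e-01 -5.44466741e-01 -8.85579490e-05
 -8.08480597e-01 -1.73014595e+00]
881.5 (274.32993004348646, 197.5335602193231) ((275.5, 209.0), (76.0, 27.0), 90.0) [[ 0.44102073 -0.20491335  0.012     ]]
422.0 (191.3807266982622, 305.66745655608213) ((192.2738494873047, 304.96282958984375), (14.478201866149902, 54.247825622558594), 1.7357046604156494) [[ 0.52086521 -0.29215949  0.012     ]]
135.5 (448.7392373923739, 347.91266912669124) ((447.9703674316406, 346.4289855957031), (29.535306930541992, 9.083602905273438), 22.380136489868164) [[ 0.60560132 -0.07899246  0.012     ]]
132.0 (366.3282828282828, 307.4116161616161) ((365.5, 305.5), (7.0, 51.0), 0.0) [[ 0.55045553 -0.1464554   0.012     ]]
127.0 (386.84776902887137, 347.84383202099735) ((385.82281494140625, 346.02294921875), (26.817413330078125, 9.658815383911133), 24.623563766479492) [[ 0.59520557 -0.13299886  0.012     ]]
```

View pics/r.png

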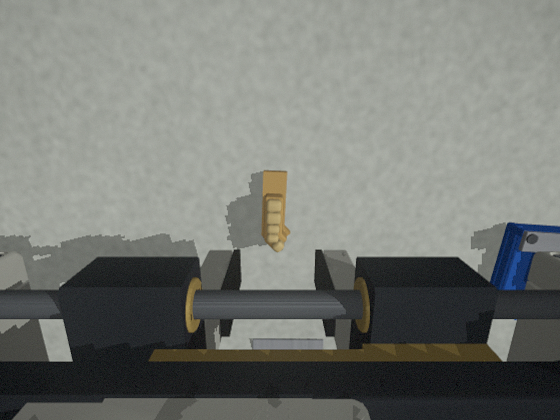

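Wrist picture: the right section has its heel edge at (263–287,172), the ridge starts at about row 195, and the nose is at (278,250) bent to the right. It lies almost in line with the jaws. Measuring its edges from the ledge.

```bash
cat >> h.py <<'E'
def ledge(f,z,rows=None):
    "heel ledge of the section nearest picture's middle: heel-end point and axis yaw on plane z"
    c=min(mask(f,*YEL,300),key=lambda c:abs(cen(c)[0]-277)+abs(cen(c)[1]-200))
    m=np.zeros(f['color'].shape[:2],np.uint8);cv2.drawContours(m,[c],-1,255,-1)
    y0=c[:,0,1].min();L=[];Rr=[]
    for y in range(y0+2,y0+(rows or 20)):
        x=np.flatnonzero(m[y]);L.append([x[0]-.5,y]);Rr.append([x[-1]+.5,y])
    return y0,L,Rr
E
python3 - <<'E'
from h import *
f=pickle.load(open('r.pkl','rb'));y0,L,Rr=ledge(f,.0095)
a=onz(f,L,.0095);b=onz(f,Rr,.0095);print(y0,L[::6],Rr[::6])
for q in(a,b): k=np.polyfit(q[:,0],q[:,1],1);print(np.degrees(np.arctan(k[0])))
mid=(a+b)/2;k=np.polyfit(mid[:,0],mid[:,1],1);yaw=np.arctan(k[0]);print('yaw',np.degrees(yaw),'w',np.linalg.norm(a-b,axis=1).mean())
xm=(L[0][0]+Rr[0][0])/2
h=onz(f,[[xm,y0-.5]],.0095)[0];o=h+.028*np.array([np.cos(yaw),np.sin(yaw),0]);print('heel',h,'origin',o)
g=o+.003*np.array([np.cos(yaw),np.sin(yaw),0]);g[2]=.033;print(delta(g,down(np.pi+yaw)))
E
```

```text
171 [[np.float64(263.5), 173], [np.float64(262.5), 179], [np.float64(262.5), 185]] [[np.float64(285.5), 173], [np.float64(285.5), 179], [np.float64(285.5), 185]]
-13.582868050606317
-12.229296779879666
yaw -12.920101278474343 w 0.017315131418704683
heel [ 0.42111197 -0.20094121  0.0095    ] origin [ 0.44840309 -0.20720179  0.0095    ]
(array([ 0.76, -0.4 ,  7.69]), array([ 0.  , -0.01,  2.37]))
```

>>> servo_tool(
  targets=[
    {"xyz":[0.4,-0.2,2.4],"angular":[0,0,1.5],"claw":4},
    {"xyz":[0.36,-0.2,2.4],"angular":[0,0,0],"claw":4},
    {"xyz":[0,0,2.0],"angular":[0,0,0],"claw":4},
    {"xyz":[0,0,0.9],"angular":[0,0,0],"claw":3},
    {"xyz":[0,0,0],"angular":[0,0,0],"claw":2},
    {"xyz":[0,0,0],"angular":[0,0,0],"claw":1},
    {"xyz":[0,0,0],"angular":[0,0,0],"claw":0.6},
    {"xyz":[0,0,0],"angular":[0,0,0],"claw":0.6},
    {"xyz":[0,0,0],"angular":[0,0,0],"claw":0.6},
  ],
  force=15,
)

```text
t: 2.7
eef_pos: [0.4521, -0.2078, 0.0339]
ee_rot: [3.141, 0.002, 2.929]
force: [0.4, 1.2, 5.2]
width: 0.014
gripper_force: 15.0
```

Run:
```python
from h import *
s=monitor.get_state();print(s['t'],s['eef_pos'],np.degrees(s['ee_rot']),s['width'],s['force'])
f=viewer.grab_frame('wrist');pickle.dump(f,open('r2.pkl','wb'))
y0,L,Rr=ledge(f,.0095,40);print(y0,L[::5],Rr[::5])
a=onz(f,L,.0095);b=onz(f,Rr,.0095)
mid=(a+b)/2;k=np.polyfit(mid[2:30,0],mid[2:30,1],1);print('yaw',np.degrees(np.arctan(k[0])),'w',np.linalg.norm(a-b,axis=1))
cv2.imwrite('pics/r2.png',cv2.resize(f['color'][:,140:420],None,fx=1.4,fy=1.4))
```

```text
2.7 [ 0.45209593 -0.20784398  0.03387002] [1.79989020e+02 1.07692654e-01 1.67828571e+02] 0.01399399593707875 [0.39199499 1.17063982 5.17176587]
207 [[np.float64(260.5), 209], [np.float64(260.5), 214], [np.float64(260.5), 219], [np.float64(260.5), 224], [np.float64(261.5), 229], [np.float64(261.5), 234], [np.float64(261.5), 239], [np.float64(261.5), 244]] [[np.float64(293.5), 209], [np.float64(293.5), 214], [np.float64(293.5), 219], [np.float64(293.5), 224], [np.float64(293.5), 229], [np.float64(293.5), 234], [np.float64(293.5), 239], [np.float64(293.5), 244]]
yaw -10.818218359633354 w [0.01745836 0.01747528 0.01749223 0.01750922 0.01752624 0.01754329
 0.01756038 0.0175775  0.01759465 0.01761183 0.01762905 0.01764631
 0.0176636  0.01768092 0.01769827 0.01771566 0.01773308 0.01775054
 0.01776803 0.0172466  0.01726363 0.01728069 0.01729779 0.01731492
 0.01733208 0.01734928 0.01736651 0.01738378 0.01740108 0.01741842
 0.01743579 0.01745319 0.01747063 0.01748811 0.01750561 0.01752316
 0.01754074 0.01700966]
```

View pics/r2.png

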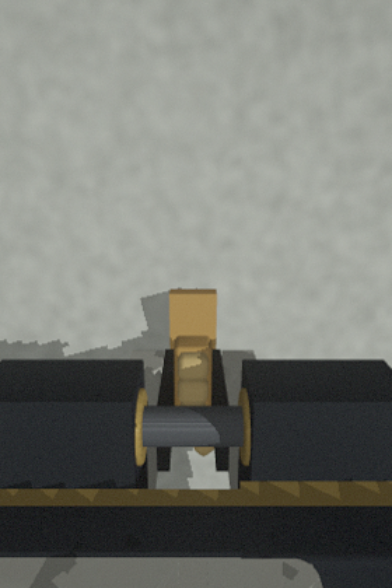

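Close view: the section is gripped on its 14 mm ridge, lined up, with its heel edge at about (193,290) in the crop. Lift and go to look at the tray.

>>> servo_tool(
  targets=[
    {"xyz":[0,0,-1],"angular":[0,0,0],"claw":0.6},
    {"xyz":[0,0,-2.6],"angular":[0,0,0],"claw":0.6},
    {"xyz":[-1.4,3.6,-1],"angular":[0,0,0],"claw":0.6},
    {"xyz":[-1.4,4,-1],"angular":[0,0,0],"claw":0.6},
    {"xyz":[-1.5,4.1,-1],"angular":[0,0,0],"claw":0.6},
    {"xyz":[-1.5,4.1,-1],"angular":[0,0,0],"claw":0.6},
    {"xyz":[-1.5,4,-1],"angular":[0,0,0],"claw":0.6},
    {"xyz":[-1.5,4,-1],"angular":[0,0,0],"claw":0.6},
    {"xyz":[0,0,0],"angular":[0,0,4.8],"claw":0.6},
    {"xyz":[0,0,0],"angular":[0,0,0],"claw":0.6},
  ],
)

```text
t: 3.75
eef_pos: [0.5878, 0.0073, 0.1294]
ee_rot: [3.141, -0.0, 2.845]
force: [-0.8, -0.2, -1.5]
width: 0.0135
gripper_force: 15.0
```

Run:
```python
from h import *
s=monitor.get_state();print(s['t'],s['eef_pos'],np.degrees(s['ee_rot']),s['width'],s['force'])
f=viewer.grab_frame('wrist');pickle.dump((f,s),open('t.pkl','wb'))
cv2.imwrite('pics/t.png',cv2.resize(f['color'][40:300,100:460],None,fx=2.2,fy=2.2,interpolation=cv2.INTER_CUBIC))
```

```text
3.75 [0.58779324 0.00731997 0.12939208] [ 1.79988194e+02 -5.36215288e-03  1.63010661e+02] 0.01350901258544273 [-0.75906245 -0.20760403 -1.50959266]
```

View pics/t.png

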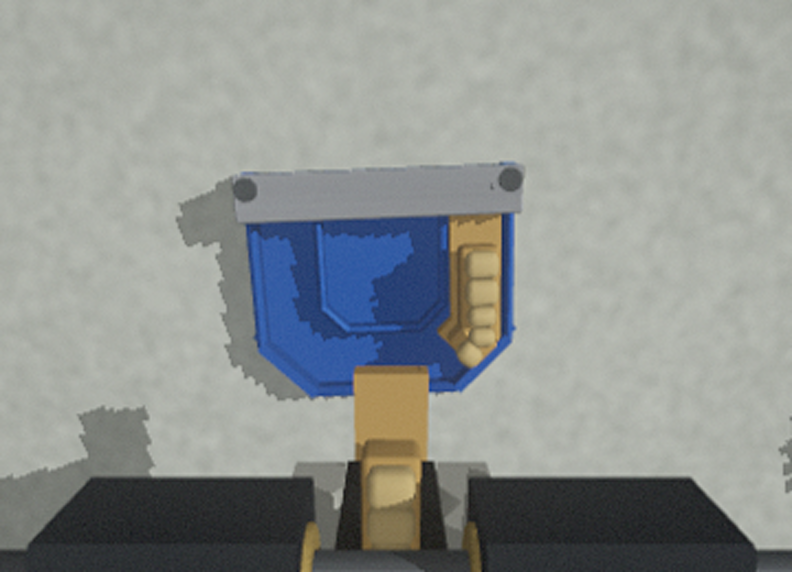

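Tray view: the bar's front edge runs from crop (236,222) to (521,212). The left section's ledge is under the bar at (475,215), and the right channel is empty. The held section is straight in the jaws with its heel at (392,367).

```bash
cat >> h.py <<'E'
def bar(f,z=.022,guess=None,rng=(212,332),ends=True):
    "front top edge of bar: line fit grey->saturated; returns mid point, tray yaw"
    hsv=cv2.cvtColor(f['color'],cv2.COLOR_BGR2HSV);S=hsv[:,:,1].astype(float)
    pts=[]
    for x in range(*rng):
        y0=int(guess(x));c=S[y0-8:y0+9,x];g=np.diff(c);i=g.argmax()
        if g[i]>25: pts.append([x,y0-8+i+.5])
    pts=np.array(pts);k=np.polyfit(pts[:,0],pts[:,1],1)
    r=abs(np.polyval(k,pts[:,0])-pts[:,1])<1.2;k=np.polyfit(pts[r,0],pts[r,1],1)
    return k,r.sum()
E
python3 - <<'E'
from h import *
f,s=pickle.load(open('t.pkl','rb'))
k,n=bar(f,guess=lambda x:140.9+(x-207.3)*(136.4-140.9)/129.5);print(k,n)
# bar ends: brightness/hue profile along line 6 px above the front edge
V=f['color'].astype(int)
E_=[]
for x0 in(207,337):
    for up in(5,8,11):
        row=[V[int(round(np.polyval(k,x)-up)),x] for x in range(x0-7,x0+8)]
        print(x0,up,[int(r.sum()) for r in row],[int(r[0]-r[2]) for r in row])
# held heel
y0,L,Rr=ledge(f,.1,20);print('heel row',y0,L[::5],Rr[::5])
cv=[c for c in mask(f,*BLU,50)];p=np.vstack(cv)[:,0];print('blue x',p[:,0].min(),p[:,0].max(),'y',p[:,1].max())
for y in range(150,190,6):
    x=p[p[:,1]==y][:,0];print(y,x.min(),x.max())
E
```

```text
[-4.0093062e-02  1.4986860e+02] 120
207 5 [382, 383, 387, 385, 381, 390, 381, 401, 439, 443, 439, 442, 435, 442, 441] [-2, -4, -1, -1, -3, -1, 2, 5, 5, 6, 5, 5, 7, 7, 4]
207 8 [391, 381, 385, 385, 384, 368, 363, 454, 449, 439, 450, 441, 445, 448, 439] [-3, -4, -2, -4, -5, -3, 2, 5, 7, 7, 6, 5, 4, 5, 7]
207 11 [387, 389, 378, 379, 378, 363, 369, 455, 406, 253, 254, 248, 249, 245, 260] [-2, -3, -5, -3, -3, -4, 4, 6, 4, 7, 5, 1, 7, 5, 3]
337 5 [431, 429, 428, 431, 428, 421, 439, 510, 535, 518, 525, 523, 523, 530, 531] [4, 6, 4, 6, 4, 3, 6, 1, -5, -5, -4, -5, -3, -4, -4]
337 8 [427, 431, 424, 431, 417, 416, 431, 500, 535, 528, 532, 526, 526, 528, 531] [4, 5, 5, 4, 6, 7, 4, 2, -6, -4, -4, -5, -3, -4, -3]
337 11 [263, 250, 246, 263, 240, 284, 378, 471, 541, 531, 527, 522, 519, 517, 518] [5, 3, 3, 3, 3, 4, 6, 3, -5, -4, -6, -4, -4, -3, -5]
heel row 207 [[np.float64(260.5), 209], [np.float64(260.5), 214], [np.float64(261.5), 219], [np.float64(261.5), 224]] [[np.float64(293.5), 209], [np.float64(293.5), 214], [np.float64(293.5), 219], [np.float64(293.5), 224]]
blue x 212 333 y 219
150 213 332
156 213 332
162 214 332
168 214 332
174 215 332
180 216 332
186 216 332
```

Run:
```python
from h import *
f,s=pickle.load(open('t.pkl','rb'))
k=[-4.0093062e-02,1.4986860e+02]
P=onz(f,[[x,np.polyval(k,x)] for x in(206.7,336.8)],.022)
d=P[1]-P[0];yaw=np.arctan2(d[1],d[0])-np.pi/2;w=np.hypot(*d[:2])
u=np.array([np.cos(yaw),np.sin(yaw),0]);v=np.array([-u[1],u[0],0])
T=P.mean(0)+.026*u;T[2]=0
print('bar w',w,'yaw',np.degrees(yaw),'tray',T)
loc=lambda q:np.c_[(q-T)@u,(q-T)@v]*1000
print('outer walls top',loc(onz(f,[[212.6,156],[332.6,156],[213.6,174],[332.6,174]],.0136)))
# left section ledge/ridge
print('left ledge edges', loc(onz(f,[[100+448/2.2,40+222/2.2],[100+500/2.2,40+222/2.2]],.0135)))
R=Ro.from_euler('xyz',s['ee_rot']);z=s['eef_pos'][2]-.0244
hp=onz(f,[[277,206.5],[260.5,211],[293.5,211],[261.3,222],[293.5,222]],z)
print('heel in tool',R.inv().apply(hp-s['eef_pos'])*1000)
pickle.dump((T,yaw),open('tray.pkl','wb'))
```

```text
bar w 0.09778980319334053 yaw -14.77145667006331 tray [0.55309156 0.01364012 0.        ]
outer walls top [[-14.07118389 -47.25818859]
 [-10.36289291  47.32816776]
 [  0.25885377 -47.87241452]
 [  3.99698625  47.49636501]]
left ledge edges [[-22.91695907  24.68133998]
 [-22.1960999   43.0647624 ]]
heel in tool [[32.41963537 -0.9907645  24.40283054]
 [29.93753685 -9.74382246 24.40079468]
 [29.92969037  7.75848088 24.4044003 ]
 [23.76867406 -9.41325964 24.40028546]
 [23.76103727  7.847667   24.40384137]]
```

```bash
cat >> h.py <<'E'
def edges(f,rows,xl,xr):
    "subpixel left/right yellow edges of held ledge -> two line fits x(y)"
    lab=cv2.cvtColor(f['color'],cv2.COLOR_BGR2LAB)[:,:,2].astype(float);o=[]
    for x0 in(xl,xr):
        p=[]
        for y in range(*rows):
            c=lab[y,x0-5:x0+6];g=abs(np.diff(c))
            p.append([x0-5+.5+(g*np.arange(10)).sum()/g.sum(),y])
        p=np.array(p);o.append(np.polyfit(p[:,1],p[:,0],1))
    return o
def tcp(heel,th,tray,yawoff=0,ht=(.0324,-.00099,.0339)):
    "TCP pose so that heel bottom (tray coords, m) sits there, nose up th deg; ht heel-bottom in tool"
    T,yaw=tray;B=Ro.from_euler('z',yaw)
    R=B*Ro.from_euler('z',yawoff,degrees=True)*Ro.from_euler('y',-th,degrees=True)*Ro.from_euler('x',np.pi)*Ro.from_euler('z',np.pi)
    return T+B.apply(heel)-R.apply(ht),R
E
python3 - <<'E'
from h import *
f,s=pickle.load(open('t.pkl','rb'));t=pickle.load(open('tray.pkl','rb'))
l,r=edges(f,(210,240),261,294);print(l,r)
z=s['eef_pos'][2]-.0244
for k in(l,r):
    q=onz(f,[[np.polyval(k,y),y] for y in(211,240)],z);d=q[0]-q[1];print('yaw of edge',np.degrees(np.arctan2(d[1],d[0]))-180+360,'tool',np.degrees(s['ee_rot'][2]))
for h in([-.0195,-.034,.034],):
    p,R=tcp(h,17,t);print(p,R.as_euler('xyz',degrees=True),delta(p,R,s))
E
```

```text
[3.02379402e-02 2.53821088e+02] [-2.45565205e-02  2.99635691e+02]
yaw of edge 343.7380577101023 tool 163.01066107285502
yaw of edge 342.54448878651004 tool 163.01066107285502
[ 0.54619609 -0.01867995  0.07589157] [-180.           17.          165.22854333] (array([ 3.22, -3.7 ,  5.35]), array([ -0.32, -17.  ,  -2.2 ]))
```

>>> servo_tool(
  targets=[
    {"xyz":[1.6,-1.8,1.5],"angular":[0,0,-2.2],"claw":0.6},
    {"xyz":[1.6,-1.8,1.85],"angular":[0,0,0],"claw":0.6},
    {"xyz":[0,0,2.0],"angular":[0,-5,0],"claw":0.6},
    {"xyz":[0,0,0],"angular":[0,-6,0],"claw":0.6},
    {"xyz":[0,0,0],"angular":[0,-6,0],"claw":0.6},
    {"xyz":[0,0,0],"angular":[0,0,0],"claw":0.6},
  ],
)

```text
t: 4.4
eef_pos: [0.5536, -0.0372, 0.0808]
ee_rot: [-3.116, 0.254, 2.881]
force: [0.2, -1.5, -0.2]
width: 0.0141
gripper_force: 15.0
```

Run:
```python
from h import *
t=pickle.load(open('tray.pkl','rb'))
s=monitor.get_state();print(s['t'],s['eef_pos'],np.degrees(s['ee_rot']),s['width'],s['force'])
p,R=tcp([-.0195,-.034,.034],17,t);print(delta(p,R,s))
f=viewer.grab_frame('wrist');pickle.dump((f,s),open('e.pkl','wb'))
cv2.imwrite('pics/e.png',cv2.resize(f['color'][40:300,100:460],None,fx=2.2,fy=2.2,interpolation=cv2.INTER_CUBIC))
```

```text
4.4 [ 0.55357199 -0.03720921  0.08077077] [-178.52901993   14.52614196  165.06805305] 0.014119297774507126 [ 0.17234608 -1.46330989 -0.19397196]
(array([1.27, 1.6 , 0.13]), array([-1.51, -2.48, -0.12]))
```

View pics/e.png

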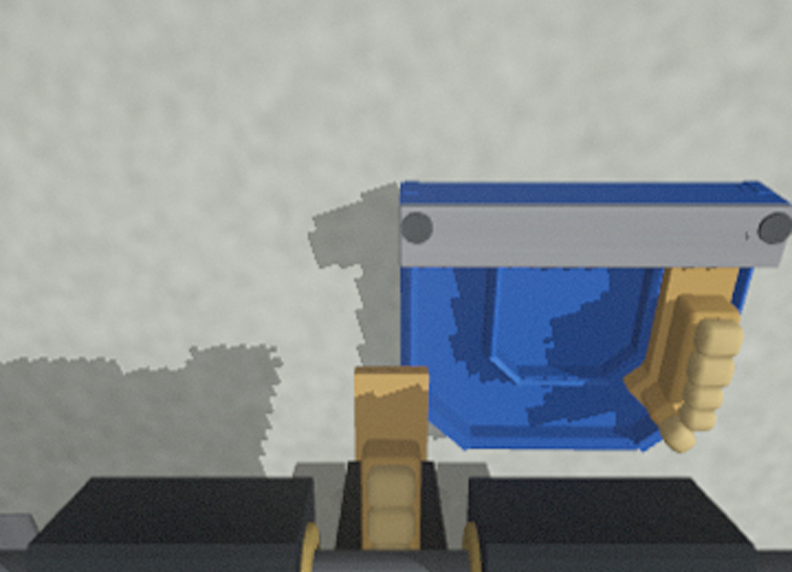

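Tilted view: the held heel is at crop (392,367), short of the bar edge and too far outward (the tray's right wall is at column 402). The arm fell short in the combined rows, so I'll check whether it has settled.

Run:
```python
from h import *
t=pickle.load(open('tray.pkl','rb'))
s=monitor.get_state();print(s['t'],s['q'],s['qd'],s['eef_pos'],np.degrees(s['ee_rot']))
p,R=tcp([-.0195,-.034,.034],17,t);print(delta(p,R,s))
```

```text
4.45 [ 0.35587996  0.22355382 -0.83411624  0.48644695 -0.35881766 -2.63721902] [ 0.00405993  0.02332964  0.08330506 -0.12749908 -0.03676315  0.07039973] [ 0.55413644 -0.0372666   0.08086054] [-178.63760199   14.4433927   164.88735471]
(array([1.34, 1.59, 0.13]), array([-1.45, -2.56, -0.3 ]))
```

>>> servo_tool(
  targets=[
    {"xyz":[0.3,0.4,0],"angular":[-0.4,-0.3,0],"claw":0.6},
    {"xyz":[0.3,0.4,0],"angular":[-0.4,-0.3,0],"claw":0.6},
    {"xyz":[0.3,0.4,0],"angular":[-0.4,-0.3,0],"claw":0.6},
    {"xyz":[0.3,0.4,0],"angular":[-0.3,-0.3,0],"claw":0.6},
    {"xyz":[0,0,0],"angular":[0,0,0],"claw":0.6},
  ],
)

```text
t: 4.95
eef_pos: [0.5493, -0.0166, 0.0776]
ee_rot: [3.137, 0.275, 2.876]
force: [-0.6, -0.6, -0.8]
width: 0.0137
gripper_force: 15.0
```

```bash
cat >> h.py <<'E'
def st():
    s=monitor.get_state();print('t',s['t'],'q',np.round(s['q'],2),'pos',np.round(s['eef_pos'],4),'rpy',np.round(np.degrees(s['ee_rot']),1),'w',round(s['width'],4),'F',np.round(s['force'],1),'M',np.round(s['moment'],2));return s
E
python3 - <<'E'
from h import *
t=pickle.load(open('tray.pkl','rb'))
s=st()
p,R=tcp([-.0195,-.034,.034],16,t);print(delta(p,R,s))
E
```

```text
t 4.95 q [ 0.37  0.21 -0.9   0.6  -0.28 -2.77] pos [ 0.5493 -0.0166  0.0776] rpy [179.7  15.7 164.8] w 0.0137 F [-0.6 -0.6 -0.8] M [ 0.18  0.99 -0.02]
(array([ 0.22, -0.28,  0.15]), array([ 0.17, -0.26, -0.4 ]))
```

```bash
cat >> h.py <<'E'
def baredge(f,tray):
    T,yaw=tray;B=Ro.from_euler('z',yaw);w=lambda x,y,z:T+B.apply([x,y,z])
    A=proj(f,[w(-.026,y,.022) for y in(-.049,.049)]);print('pred ends',A)
    g=lambda x:np.interp(x,A[:,0],A[:,1])
    k,n=bar(f,guess=g,rng=(int(A[0,0])+5,int(A[1,0])-5));print('fit off at ends (px)',np.polyval(k,A[:,0])-A[:,1],n)
    V=f['color'].sum(2).astype(int);V2=f['color'].astype(int)
    for a in A:
        x0=int(round(a[0]));print(x0,[[int(V[int(np.polyval(k,x)-u),x]) for x in range(x0-8,x0+9)] for u in(4,6,8)])
E
python3 - <<'E'
from h import *
t=pickle.load(open('tray.pkl','rb'))
f=viewer.grab_frame('wrist');pickle.dump(f,open('e2.pkl','wb'));baredge(f,t)
l,r=edges(f,(210,238),261,294);print(l,r);print(ledge(f,0)[0])
cv2.imwrite('pics/e2.png',cv2.resize(f['color'][40:300,100:460],None,fx=2.2,fy=2.2,interpolation=cv2.INTER_CUBIC))
E
```

```text
pred ends [[245.52923061 177.05564613]
 [414.50043625 175.74797936]]
fit off at ends (px) [-0.32268272  0.59569634] 155
246 [[389, 388, 397, 404, 396, 400, 405, 392, 357, 482, 462, 459, 456, 457, 462, 460, 462], [401, 395, 401, 399, 396, 394, 411, 400, 387, 479, 468, 459, 471, 470, 472, 465, 475], [393, 397, 395, 403, 403, 402, 402, 375, 394, 462, 467, 463, 467, 449, 454, 439, 456]]
415 [[451, 456, 453, 455, 449, 453, 453, 445, 461, 540, 569, 561, 555, 554, 548, 548, 553], [445, 450, 449, 446, 444, 442, 451, 443, 441, 484, 576, 569, 565, 563, 559, 559, 552], [444, 449, 447, 444, 447, 451, 449, 446, 443, 465, 537, 582, 569, 564, 558, 561, 555]]
[1.21801660e-02 2.57749515e+02] [-1.31335145e-02  2.97112276e+02]
207
```

View pics/e2.png

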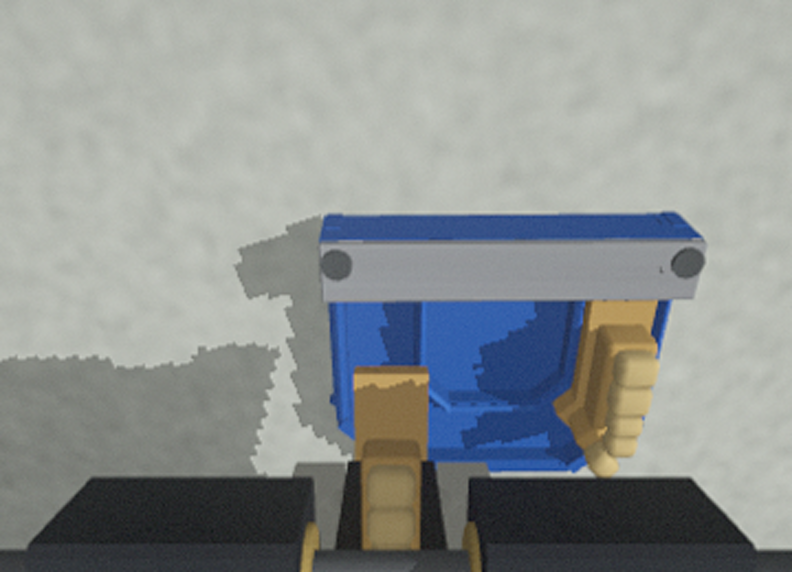

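Closer view: the heel at crop (392,367) is over the right channel (340–420), ahead of the bar edge at row 300. The tray prediction agrees to within about 1 px. Next, descend.

Run:
```python
from h import *
t=pickle.load(open('tray.pkl','rb'))
s=st()
for z in(.034,.012,.005):
    p,R=tcp([-.0195,-.0336,z],15.5,t);print(p,delta(p,R,s))
```

```text
t 5.0 q [ 0.37  0.21 -0.9   0.6  -0.28 -2.77] pos [ 0.5495 -0.0168  0.0777] rpy [179.7  15.7 164.8] w 0.0138 F [ 0.4 -0.4 -0.8] M [0.13 0.92 0.05]
[ 0.54735145 -0.01857092  0.0753256 ] (array([ 0.22, -0.23,  0.18]), array([ 0.16,  0.24, -0.4 ]))
[ 0.54735145 -0.01857092  0.0533256 ] (array([ 0.82, -0.24,  2.3 ]), array([ 0.16,  0.24, -0.4 ]))
[ 0.54735145 -0.01857092  0.0463256 ] (array([ 1.01, -0.25,  2.98]), array([ 0.16,  0.24, -0.4 ]))
```

Go to heel 8 mm above the floor level first.

>>> servo_tool(
  targets=[
    {"xyz":[0.1,-0.12,0.1],"angular":[0.1,0.2,-0.2],"claw":0.6},
    {"xyz":[0.12,-0.12,0.1],"angular":[0,0,-0.2],"claw":0.6},
    {"xyz":[0.2,0,0.7],"angular":[0,0,0],"claw":0.6},
    {"xyz":[0.2,0,0.7],"angular":[0,0,0],"claw":0.6},
    {"xyz":[0.2,0,0.7],"angular":[0,0,0],"claw":0.6},
    {"xyz":[0,0,0],"angular":[0,0,0],"claw":0.6},
  ],
)

```text
t: 5.6
eef_pos: [0.5462, -0.0194, 0.0523]
ee_rot: [-3.141, 0.27, 2.885]
force: [0.3, -0.6, -1.4]
width: 0.0138
gripper_force: 15.0
```

Run:
```python
from h import *
t=pickle.load(open('tray.pkl','rb'))
s=st()
for z in(.012,.005):
    p,R=tcp([-.0195,-.0336,z],15.5,t);print(p,delta(p,R,s))
f=viewer.grab_frame('wrist');pickle.dump(f,open('e3.pkl','wb'));baredge(f,t);print(ledge(f,0)[0])
```

```text
t 5.6 q [ 0.26  0.24 -1.    0.95 -0.16 -3.02] pos [ 0.5462 -0.0194  0.0523] rpy [-180.    15.5  165.3] w 0.0138 F [ 0.3 -0.6 -1.4] M [ 0.02  0.92 -0.07]
[ 0.54735145 -0.01857092  0.0533256 ] (array([-0.12,  0.11, -0.08]), array([-0.02, -0.05,  0.06]))
[ 0.54735145 -0.01857092  0.0463256 ] (array([0.07, 0.11, 0.6 ]), array([-0.02, -0.05,  0.06]))
pred ends [[249.47868201 203.12182589]
 [438.81700664 203.27625913]]
fit off at ends (px) [0.37452301 0.2400992 ] 168
249 [[388, 390, 394, 394, 395, 396, 391, 396, 379, 346, 459, 461, 450, 451, 457, 454, 458], [388, 383, 396, 385, 395, 400, 388, 392, 378, 351, 463, 460, 453, 451, 462, 460, 454], [393, 387, 389, 382, 397, 399, 407, 403, 390, 366, 476, 456, 475, 460, 468, 466, 467]]
439 [[442, 447, 448, 446, 438, 442, 452, 445, 443, 462, 529, 546, 550, 546, 542, 543, 545], [443, 446, 445, 439, 443, 441, 443, 443, 437, 438, 480, 552, 543, 547, 551, 548, 542], [434, 443, 440, 440, 443, 444, 447, 439, 443, 439, 439, 510, 553, 557, 547, 547, 547]]
207
```

The arm nears its q3 and q6 limits in this tilted pose. I'll put the section down on clear bench and regrasp it with the tool leaning forward about 16°, so the tool is upright when the nose is up.

>>> servo_tool(
  targets=[
    {"xyz":[-0.2,0,-0.7],"angular":[0,0,0],"claw":0.6},
    {"xyz":[-0.25,0,-0.9],"angular":[0,0,0],"claw":0.6},
    {"xyz":[-0.3,0,-1.1],"angular":[0,0,0],"claw":0.6},
    {"xyz":[-0.3,0,-1.1],"angular":[0,0,0],"claw":0.6},
    {"xyz":[-0.2,0,-1],"angular":[0,0,0],"claw":0.6},
    {"xyz":[0,0,0],"angular":[0,3,0],"claw":0.6},
    {"xyz":[0,0,0],"angular":[0,3,0],"claw":0.6},
    {"xyz":[0,0,0],"angular":[0,3,0],"claw":0.6},
    {"xyz":[0,0,0],"angular":[0,3,0],"claw":0.6},
    {"xyz":[0,0,0],"angular":[0,3.5,0],"claw":0.6},
    {"xyz":[0,0,0],"angular":[0,0,0],"claw":0.6},
  ],
)

```text
t: 6.75
eef_pos: [0.5476, -0.0163, 0.103]
ee_rot: [3.136, -0.001, 2.884]
force: [0.8, 0.1, -1.3]
width: 0.0135
gripper_force: 15.0
```

Run:
```python
from h import *
s=st()
print(delta([.50,-.115,.0345],down(np.radians(165)),s))
F=pickle.load(open('a.pkl','rb'));print(onz(F['scene'],[[203,200],[190,188],[185,220]],0))
```

```text
t 6.75 q [ 0.32  0.29 -0.45 -0.01 -0.82 -2.15] pos [ 0.5476 -0.0163  0.103 ] rpy [ 1.797e+02 -1.000e-01  1.653e+02] w 0.0135 F [ 0.8  0.1 -1.3] M [-0.06 -0.01 -0.  ]
(array([  2.08, -10.79,   6.79]), array([ 0.3 , -0.06,  0.26]))
[[ 0.59057661 -0.18855537  0.        ]
 [ 0.57746489 -0.23809147  0.        ]
 [ 0.66024469 -0.19361618  0.        ]]
```

>>> servo_tool(
  targets=[
    {"xyz":[0.7,-3.6,0],"angular":[0.1,0,0.2],"claw":0.6},
    {"xyz":[0.7,-3.6,0],"angular":[0.2,0,0],"claw":0.6},
    {"xyz":[0.7,-3.6,1],"angular":[0,0,0],"claw":0.6},
    {"xyz":[0,0,2.5],"angular":[0,0,0],"claw":0.6},
    {"xyz":[0,0,2.5],"angular":[0,0,0],"claw":0.6},
    {"xyz":[0,0,0.5],"angular":[0,0,0],"claw":0.6},
    {"xyz":[0,0,0.3],"angular":[0,0,0],"claw":0.6},
    {"xyz":[0,0,0],"angular":[0,0,0],"claw":0.6},
  ],
)

```text
t: 7.55
eef_pos: [0.4986, -0.1171, 0.0356]
ee_rot: [-3.138, 0.002, 2.881]
force: [0.6, -0.3, -0.8]
width: 0.0136
gripper_force: 15.0
```

Run:
```python
from h import *
s=st()
```

```text
t 7.55 q [ 0.16  0.34 -0.6   0.01 -0.63 -1.99] pos [ 0.4986 -0.1171  0.0356] rpy [-1.798e+02  1.000e-01  1.651e+02] w 0.0136 F [ 0.6 -0.3 -0.8] M [ 0.01  0.03 -0.04]
```

>>> servo_tool(
  targets=[
    {"xyz":[0,0,0.12],"angular":[0,0,0],"claw":0.6},
    {"xyz":[0,0,0],"angular":[0,0,0],"claw":0.6},
    {"xyz":[0,0,0],"angular":[0,0,0],"claw":2},
    {"xyz":[0,0,0],"angular":[0,0,0],"claw":4},
    {"xyz":[0,0,0],"angular":[0,0,0],"claw":4},
    {"xyz":[0,0,-1.5],"angular":[0,0,0],"claw":4},
    {"xyz":[0,0,-2],"angular":[0,0,0],"claw":4},
    {"xyz":[0,0,0],"angular":[0,8,0],"claw":4},
    {"xyz":[0,0,0],"angular":[0,8,0],"claw":4},
    {"xyz":[0,0,0],"angular":[0,0,0],"claw":4},
  ],
)

```text
t: 8.55
eef_pos: [0.5004, -0.1181, 0.0676]
ee_rot: [-3.136, -0.284, 2.879]
force: [-1.2, 0.6, -0.6]
width: 0.0399
gripper_force: 0.0
```

Run:
```python
from h import *
s=st()
R=Ro.from_euler('z',-15,degrees=True)*Ro.from_euler('y',16,degrees=True)*Ro.from_euler('x',np.pi)*Ro.from_euler('z',np.pi)
print(R.as_euler('xyz',degrees=True));print(delta([.5025,-.1181,.0348],R,s))
f=viewer.grab_frame('wrist');pickle.dump((f,s),open('g.pkl','wb'))
y0,L,Rr=ledge(f,.0095,24);print(y0,L[::6],Rr[::6])
o=onz(f,[[(L[0][0]+Rr[0][0])/2,y0-.5]],.0095);print(o)
```

```text
t 8.55 q [ 0.08  0.45 -0.31 -0.1  -1.09 -1.86] pos [ 0.5004 -0.1181  0.0676] rpy [-179.7  -16.3  164.9] w 0.0399 F [-1.2  0.6 -0.6] M [-0.2  -0.97 -0.02]
[-180.  -16.  165.]
(array([-1.11,  0.07,  3.09]), array([-0.28, -0.25, -0.06]))
216 [[np.float64(264.5), 218], [np.float64(264.5), 224], [np.float64(264.5), 230], [np.float64(264.5), 236]] [[np.float64(290.5), 218], [np.float64(290.5), 224], [np.float64(290.5), 230], [np.float64(290.5), 236]]
[[ 0.46909101 -0.11077099  0.0095    ]]
```

>>> servo_tool(
  targets=[
    {"xyz":[-0.4,0.03,1],"angular":[-0.3,0,0],"claw":4},
    {"xyz":[-0.4,0.03,1],"angular":[0,0,0],"claw":4},
    {"xyz":[-0.35,0,1],"angular":[0,0,0],"claw":4},
    {"xyz":[0,0,0],"angular":[0,0,0],"claw":2.5},
    {"xyz":[0,0,0],"angular":[0,0,0],"claw":1},
    {"xyz":[0,0,0],"angular":[0,0,0],"claw":0.6},
    {"xyz":[0,0,0],"angular":[0,0,0],"claw":0.6},
    {"xyz":[0,0,0],"angular":[0,0,0],"claw":0.6},
  ],
  force=16,
)

```text
t: 9.4
eef_pos: [0.5014, -0.1178, 0.0373]
ee_rot: [3.141, -0.277, 2.88]
force: [0.7, 0.2, 1.1]
width: 0.0137
gripper_force: 16.0
```

Run:
```python
from h import *
s=st()
f=viewer.grab_frame('wrist');pickle.dump((f,s),open('g2.pkl','wb'))
y0,L,Rr=ledge(f,.0095,24);print(y0,L[::6],Rr[::6])
o=onz(f,[[(L[0][0]+Rr[0][0])/2,y0-.5]],.0095);print(o)
R=Ro.from_euler('xyz',s['ee_rot']);o[0,2]=0;ht=R.inv().apply(o-s['eef_pos'])[0];print('heel bottom in tool',ht,'pitch',np.degrees(s['ee_rot'][1]))
np.save('ht.npy',ht)
print(delta(s['eef_pos']+[0,0,.05],R,s))
```

```text
t 9.4 q [ 0.08  0.48 -0.33 -0.11 -1.02 -1.84] pos [ 0.5014 -0.1178  0.0373] rpy [180.  -15.9 165. ] w 0.0137 F [0.7 0.2 1.1] M [-0.12 -0.75 -0.02]
215 [[np.float64(261.5), 217], [np.float64(261.5), 223], [np.float64(261.5), 229], [np.float64(261.5), 235]] [[np.float64(292.5), 217], [np.float64(292.5), 223], [np.float64(292.5), 229], [np.float64(292.5), 235]]
[[ 0.4688176  -0.11005708  0.0095    ]]
heel bottom in tool [ 0.02194261 -0.00098562  0.04507616] pitch -15.892929140983693
(array([ 1.37,  0.  , -4.81]), array([0., 0., 0.]))
```

>>> servo_tool(
  targets=[
    {"xyz":[0.3,0,-1],"angular":[0,0,0],"claw":0.6},
    {"xyz":[0.7,0,-2.4],"angular":[0,0,0],"claw":0.6},
    {"xyz":[0.7,0,-2.4],"angular":[0,0,0],"claw":0.6},
    {"xyz":[0,0,0],"angular":[0,-5.5,0],"claw":0.6},
    {"xyz":[0,0,0],"angular":[0,-5.5,0],"claw":0.6},
    {"xyz":[0,0,0],"angular":[0,-5.5,0],"claw":0.6},
    {"xyz":[0,0,0],"angular":[0,0,0],"claw":0.6},
  ],
)

```text
t: 10.15
eef_pos: [0.4978, -0.1177, 0.0982]
ee_rot: [3.141, 0.012, 2.879]
force: [0.8, -0.1, -1.4]
width: 0.0136
gripper_force: 16.0
```

```bash
cat >> h.py <<'E'
def tcp2(heel,th,tray,p0=15.9):
    T,yaw=tray;B=Ro.from_euler('z',yaw)
    R=B*Ro.from_euler('y',p0-th,degrees=True)*Ro.from_euler('x',np.pi)*Ro.from_euler('z',np.pi)
    return T+B.apply(heel)-R.apply(np.load('ht.npy')),R
E
python3 - <<'E'
from h import *
t=pickle.load(open('tray.pkl','rb'))
s=st()
p,R=tcp2([-.0195,-.0336,.034],17,t);print(p,delta(p,R,s))
E
```

```text
t 10.15 q [ 0.16  0.24 -0.55  0.01 -0.77 -1.99] pos [ 0.4978 -0.1177  0.0982] rpy [179.9   0.7 165. ] w 0.0136 F [ 0.8 -0.1 -1.4] M [-0.09  0.13  0.01]
[ 0.5462973  -0.01829749  0.0794891 ] (array([-2.08, 10.85,  1.91]), array([ 0.06, -0.42, -0.26]))
```

>>> servo_tool(
  targets=[
    {"xyz":[-0.7,3.6,0.1],"angular":[0,-0.4,-0.2],"claw":0.6},
    {"xyz":[-0.7,3.6,0.4],"angular":[0,0,0],"claw":0.6},
    {"xyz":[-0.7,3.6,0.7],"angular":[0,0,0],"claw":0.6},
    {"xyz":[0,0,0.7],"angular":[0,0,0],"claw":0.6},
    {"xyz":[0,0,0],"angular":[0,0,0],"claw":0.6},
  ],
)

```text
t: 10.65
eef_pos: [0.5488, -0.0182, 0.078]
ee_rot: [-3.141, 0.015, 2.884]
force: [-0.5, -0.2, -1.2]
width: 0.014
gripper_force: 16.0
```

Run:
```python
from h import *
t=pickle.load(open('tray.pkl','rb'))
s=st()
for z in(.034,.012,.0045):
    p,R=tcp2([-.0195,-.0336,z],16.5,t);print(p,delta(p,R,s))
f=viewer.grab_frame('wrist');pickle.dump(f,open('e4.pkl','wb'));baredge(f,t);y0,L,r=ledge(f,0);print(y0,L[3],r[3])
cv2.imwrite('pics/e4.png',cv2.resize(f['color'][40:300,100:460],None,fx=2.2,fy=2.2,interpolation=cv2.INTER_CUBIC))
```

```text
t 10.65 q [ 0.33  0.32 -0.49  0.01 -0.74 -2.17] pos [ 0.5488 -0.0182  0.078 ] rpy [-180.     0.8  165.2] w 0.014 F [-0.5 -0.2 -1.2] M [-0.03  0.15 -0.02]
[ 0.54668037 -0.01839849  0.07930347] (array([ 0.2 , -0.07, -0.13]), array([-0.02,  0.23,  0.  ]))
[ 0.54668037 -0.01839849  0.05730347] (array([ 0.24, -0.07,  2.07]), array([-0.02,  0.23,  0.  ]))
[ 0.54668037 -0.01839849  0.04980347] (array([ 0.25, -0.07,  2.82]), array([-0.02,  0.23,  0.  ]))
pred ends [[251.28205061 194.95157226]
 [408.5915514  194.92056323]]
fit off at ends (px) [-0.51631151  0.80703308] 145
251 [[379, 378, 382, 383, 382, 382, 376, 374, 361, 341, 459, 444, 436, 436, 429, 438, 444], [388, 374, 374, 382, 379, 376, 391, 382, 360, 368, 459, 447, 447, 446, 443, 448, 441], [381, 385, 384, 386, 380, 384, 384, 374, 365, 365, 469, 448, 444, 446, 447, 454, 442]]
409 [[431, 427, 426, 424, 431, 426, 430, 425, 459, 530, 539, 542, 537, 537, 540, 528, 530], [428, 424, 420, 426, 417, 427, 426, 423, 444, 519, 534, 531, 523, 527, 522, 522, 522], [426, 423, 420, 424, 414, 424, 426, 419, 425, 485, 523, 530, 529, 520, 525, 519, 514]]
215 [np.float64(261.5), 220] [np.float64(292.5), 220]
```

>>> servo_tool(
  targets=[
    {"xyz":[0.1,-0.05,0.3],"angular":[0,0.2,0.2],"claw":0.6},
    {"xyz":[0.1,0,0.8],"angular":[0,0,0],"claw":0.6},
    {"xyz":[0,0,0.8],"angular":[0,0,0],"claw":0.6},
    {"xyz":[0,0,0.3],"angular":[0,0,0],"claw":0.6},
    {"xyz":[0,0,0],"angular":[0,0,0],"claw":0.6},
  ],
)

```text
t: 11.2
eef_pos: [0.5468, -0.0193, 0.056]
ee_rot: [-3.141, 0.012, 2.879]
force: [-0.2, -0.6, -0.4]
width: 0.014
gripper_force: 16.0
```

Run:
```python
from h import *
t=pickle.load(open('tray.pkl','rb'));t=(t[0],np.radians(-15))
pickle.dump(t,open('tray.pkl','wb'))
s=st()
for x,z in((-.0195,.005),(-.035,.005)):
    p,R=tcp2([x,-.0335,z],16.3,t);print(p,delta(p,R,s))
```

```text
t 11.2 q [ 0.33  0.35 -0.52  0.01 -0.69 -2.17] pos [ 0.5468 -0.0193  0.056 ] rpy [-180.     0.7  164.9] w 0.014 F [-0.2 -0.6 -0.4] M [-0.06  0.04 -0.05]
[ 0.54673113 -0.01831697  0.05022825] (array([0.03, 0.1 , 0.57]), array([-0.01,  0.29, -0.06]))
[ 0.53175928 -0.01430527  0.05022825] (array([1.58, 0.09, 0.55]), array([-0.01,  0.29, -0.06]))
```

>>> servo_tool(
  targets=[
    {"xyz":[0,0.08,0.15],"angular":[0,0,0],"claw":0.6},
    {"xyz":[0,0,0.15],"angular":[0,0,0],"claw":0.6},
    {"xyz":[0,0,0.15],"angular":[0,0,0],"claw":0.6},
    {"xyz":[0,0,0],"angular":[0,0,0],"claw":0.6},
  ],
)

```text
t: 11.6
eef_pos: [0.5475, -0.0181, 0.0521]
ee_rot: [3.141, 0.013, 2.879]
force: [-1.0, 0.4, -0.9]
width: 0.0139
gripper_force: 16.0
```

Run:
```python
from h import *
t=pickle.load(open('tray.pkl','rb'));s=st()
for x,z in((-.0195,.005),(-.035,.005)):
    p,R=tcp2([x,-.0335,z],16.3,t);print(p,delta(p,R,s))
f=viewer.grab_frame('wrist');pickle.dump(f,open('e5.pkl','wb'))
cv2.imwrite('pics/e5.png',cv2.resize(f['color'][40:300,100:460],None,fx=2.2,fy=2.2,interpolation=cv2.INTER_CUBIC))
```

```text
t 11.6 q [ 0.33  0.36 -0.52  0.01 -0.68 -2.17] pos [ 0.5475 -0.0181  0.0521] rpy [180.    0.8 165. ] w 0.0139 F [-1.   0.4 -0.9] M [-0.02  0.11 -0.03]
[ 0.54673113 -0.01831697  0.05022825] (array([ 0.07, -0.04,  0.18]), array([ 0.03,  0.35, -0.04]))
[ 0.53175928 -0.01430527  0.05022825] (array([ 1.62, -0.04,  0.16]), array([ 0.03,  0.35, -0.04]))
```

View pics/e5.png

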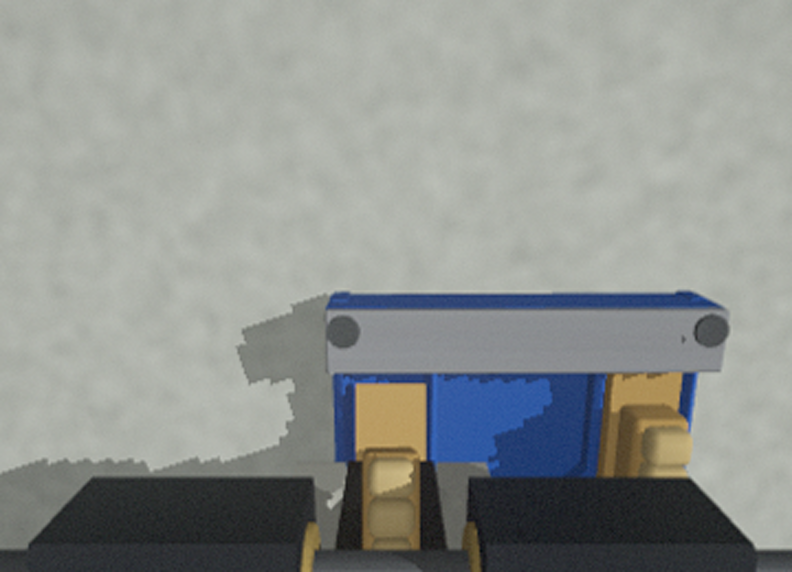

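Inside view: the heel (355–426, row 383) sits in the right channel between walls at about 350 and 432, just ahead of the bar edge at row 372. No contact yet, so I keep lowering until it touches the floor.

>>> servo_tool(
  targets=[
    {"xyz":[0,0,0.1],"angular":[0,0,0],"claw":0.6},
    {"xyz":[0,0,0.06],"angular":[0,0,0],"claw":0.6},
    {"xyz":[0,0,0],"angular":[0,0,0],"claw":0.6},
  ],
)

```text
t: 11.95
eef_pos: [0.5475, -0.0181, 0.0505]
ee_rot: [3.141, 0.013, 2.879]
force: [-0.2, 0.2, -1.4]
width: 0.0135
gripper_force: 16.0
```

>>> servo_tool(
  targets=[
    {"xyz":[0.3,0,0],"angular":[0,0,0],"claw":0.6},
    {"xyz":[0.3,0,0],"angular":[0,0,0],"claw":0.6},
    {"xyz":[0.3,0,0],"angular":[0,0,0],"claw":0.6},
    {"xyz":[0,0,0],"angular":[0,0,0],"claw":0.6},
  ],
)

```text
t: 12.35
eef_pos: [0.5384, -0.0157, 0.0505]
ee_rot: [3.141, 0.013, 2.879]
force: [0.2, 0.7, -0.6]
width: 0.0138
gripper_force: 16.0
```

Run:
```python
from h import *
t=pickle.load(open('tray.pkl','rb'));s=st()
for x,z in((-.035,.005),):
    p,R=tcp2([x,-.0335,z],16.3,t);print(p,delta(p,R,s))
```

```text
t 12.35 q [ 0.34  0.35 -0.54  0.01 -0.67 -2.18] pos [ 0.5384 -0.0157  0.0505] rpy [180.    0.7 165. ] w 0.0138 F [ 0.2  0.7 -0.6] M [-0.03  0.04  0.03]
[ 0.53175928 -0.01430527  0.05022825] (array([ 0.68, -0.03,  0.02]), array([ 0.03,  0.35, -0.03]))
```

>>> servo_tool(
  targets=[
    {"xyz":[0.2,0,0],"angular":[0,0,0],"claw":0.6},
    {"xyz":[0.15,0,0],"angular":[0,0,0],"claw":0.6},
    {"xyz":[0.1,0,0],"angular":[0,0,0],"claw":0.6},
    {"xyz":[0,0,0],"angular":[0,0,0],"claw":0.6},
  ],
)

```text
t: 12.75
eef_pos: [0.5344, -0.0146, 0.0504]
ee_rot: [3.141, 0.013, 2.879]
force: [-0.3, -0.4, -1.5]
width: 0.0137
gripper_force: 16.0
```

Run:
```python
from h import *
t=pickle.load(open('tray.pkl','rb'));s=st()
for th,x in((16.3,-.033),(12,-.0335),(8,-.0342),(4,-.035),(0,-.0355)):
    p,R=tcp2([x,-.0335,.005],th,t);print(th,p,delta(p,R,s))
```

```text
t 12.75 q [ 0.34  0.34 -0.55  0.01 -0.67 -2.19] pos [ 0.5344 -0.0146  0.0504] rpy [180.    0.8 165. ] w 0.0137 F [-0.3 -0.4 -1.5] M [-0.05 -0.    0.  ]
16.3 [ 0.53369113 -0.01482291  0.05022825] (array([ 0.07, -0.04,  0.02]), array([ 0.04,  0.36, -0.03]))
12 [ 0.53642497 -0.01555544  0.04847934] (array([-0.21, -0.04,  0.2 ]), array([ 0.04,  4.66, -0.03]))
8 [ 0.53861971 -0.01614352  0.04663247] (array([-0.44, -0.04,  0.38]), array([ 0.04,  8.66, -0.03]))
4 [ 0.54058643 -0.0166705   0.04458277] (array([-0.64, -0.04,  0.59]), array([ 0.04, 12.66, -0.03]))
0 [ 0.54269815 -0.01723634  0.04234022] (array([-0.86, -0.04,  0.82]), array([ 0.04, 16.66, -0.03]))
```

>>> servo_tool(
  targets=[
    {"xyz":[-0.1,0,0.09],"angular":[0,2.2,0],"claw":0.6},
    {"xyz":[-0.11,0,0.09],"angular":[0,2.2,0],"claw":0.6},
    {"xyz":[-0.11,0,0.08],"angular":[0,2.2,0],"claw":0.6},
    {"xyz":[0,0,0],"angular":[0,0,0],"claw":0.6},
  ],
)

```text
t: 13.15
eef_pos: [0.5385, -0.0157, 0.0474]
ee_rot: [3.141, -0.102, 2.879]
force: [-0.8, 0.4, -0.7]
width: 0.0136
gripper_force: 16.0
```

Run:
```python
from h import *
t=pickle.load(open('tray.pkl','rb'));s=st()
for th,x in((10,-.0338),(8,-.0342),(4,-.035),(0,-.0355)):
    p,R=tcp2([x,-.0335,.005],th,t);print(th,p,delta(p,R,s))
```

```text
t 13.15 q [ 0.3   0.41 -0.42 -0.07 -0.83 -2.08] pos [ 0.5385 -0.0157  0.0474] rpy [180.   -5.9 164.9] w 0.0136 F [-0.8  0.4 -0.7] M [-0.14 -0.37 -0.02]
10 [ 0.53758621 -0.01586659  0.04758185] (array([ 0.09, -0.04, -0.01]), array([ 0.03,  0.03, -0.07]))
8 [ 0.53861971 -0.01614352  0.04663247] (array([-0.03, -0.04,  0.07]), array([ 0.03,  2.03, -0.07]))
4 [ 0.54058643 -0.0166705   0.04458277] (array([-0.25, -0.04,  0.26]), array([ 0.04,  6.03, -0.07]))
0 [ 0.54269815 -0.01723634  0.04234022] (array([-0.49, -0.04,  0.46]), array([ 0.04, 10.03, -0.07]))
```

>>> servo_tool(
  targets=[
    {"xyz":[-0.05,-0.02,0.09],"angular":[0,2,0],"claw":0.6},
    {"xyz":[-0.09,-0.02,0.09],"angular":[0,2,0],"claw":0.6},
    {"xyz":[-0.09,0,0.08],"angular":[0,2,0],"claw":0.6},
    {"xyz":[0,0,0],"angular":[0,0,0],"claw":0.6},
  ],
)

```text
t: 13.55
eef_pos: [0.54, -0.0165, 0.0444]
ee_rot: [3.141, -0.206, 2.879]
force: [0.3, -0.2, -0.9]
width: 0.0141
gripper_force: 16.0
```

Run:
```python
from h import *
t=pickle.load(open('tray.pkl','rb'));s=st()
for th,x in((4,-.035),(2,-.0352),(0,-.0355)):
    p,R=tcp2([x,-.0335,.005],th,t);print(th,p,delta(p,R,s))
```

```text
t 13.55 q [ 0.26  0.46 -0.32 -0.12 -0.97 -2.01] pos [ 0.54   -0.0165  0.0444] rpy [180.  -11.8 164.9] w 0.0141 F [ 0.3 -0.2 -0.9] M [-0.26 -1.21 -0.02]
4 [ 0.54058643 -0.0166705   0.04458277] (array([-0.06, -0.  , -0.03]), array([ 0.04,  0.09, -0.07]))
2 [ 0.54170949 -0.01697143  0.04348494] (array([-0.19, -0.  ,  0.05]), array([ 0.04,  2.09, -0.07]))
0 [ 0.54269815 -0.01723634  0.04234022] (array([-0.32, -0.  ,  0.14]), array([ 0.04,  4.09, -0.07]))
```

>>> servo_tool(
  targets=[
    {"xyz":[-0.12,0,0.05],"angular":[0,2,0],"claw":0.6},
    {"xyz":[-0.12,0,0.08],"angular":[0,2,0],"claw":0.6},
    {"xyz":[0,0,0],"angular":[0,0,0],"claw":0.6},
  ],
)

```text
t: 13.85
eef_pos: [0.5419, -0.017, 0.0427]
ee_rot: [3.141, -0.275, 2.879]
force: [2.0, -0.3, 0.8]
width: 0.014
gripper_force: 16.0
```

Run:
```python
from h import *
t=pickle.load(open('tray.pkl','rb'));s=st()
for th,x,z in((0,-.0355,.005),(0,-.0355,.004)):
    p,R=tcp2([x,-.0335,z],th,t);print(th,p,delta(p,R,s))
```

```text
t 13.85 q [ 0.24  0.51 -0.25 -0.15 -1.06 -1.98] pos [ 0.5419 -0.017   0.0427] rpy [180.  -15.8 164.9] w 0.014 F [ 2.  -0.3  0.8] M [-0.48 -1.64  0.02]
0 [ 0.54269815 -0.01723634  0.04234022] (array([-0.09, -0.  ,  0.01]), array([ 0.04,  0.13, -0.06]))
0 [ 0.54269815 -0.01723634  0.04134022] (array([-0.11, -0.  ,  0.11]), array([ 0.04,  0.13, -0.06]))
```

>>> servo_tool(
  targets=[
    {"xyz":[-0.05,0,0.05],"angular":[0,0.1,0],"claw":0.6},
    {"xyz":[-0.02,0,0.06],"angular":[0,0,0],"claw":0.6},
    {"xyz":[0,0,0],"angular":[0,0,0],"claw":0.6},
  ],
)

```text
t: 14.15
eef_pos: [0.542, -0.0169, 0.0421]
ee_rot: [3.141, -0.276, 2.88]
force: [3.9, -1.2, 0.1]
width: 0.0136
gripper_force: 16.0
```

Run:
```python
from h import *
s=st()
```

```text
t 14.15 q [ 0.24  0.51 -0.25 -0.15 -1.06 -1.98] pos [ 0.542  -0.0169  0.0421] rpy [179.9 -15.8 165. ] w 0.0136 F [ 3.9 -1.2  0.1] M [-0.72 -2.06  0.08]
```

>>> servo_tool(
  targets=[
    {"xyz":[-0.06,0,-0.02],"angular":[0,0,0],"claw":0.6},
    {"xyz":[0,0,0],"angular":[0,0,0],"claw":0.6},
    {"xyz":[0,0,0],"angular":[0,0,0],"claw":0.6},
  ],
)

```text
t: 14.45
eef_pos: [0.5421, -0.017, 0.0418]
ee_rot: [3.141, -0.278, 2.879]
force: [0.9, -0.2, -0.0]
width: 0.0144
gripper_force: 16.0
```

Run:
```python
from h import *
s=st()
t=pickle.load(open('tray.pkl','rb'))
p,R=tcp2([-.0355,-.0335,.004],0,t);print(p,delta(p,R,s))
```

```text
t 14.45 q [ 0.23  0.51 -0.25 -0.15 -1.06 -1.98] pos [ 0.5421 -0.017   0.0418] rpy [180.  -15.9 165. ] w 0.0144 F [ 0.9 -0.2 -0. ] M [-0.4  -1.46 -0.02]
[ 0.54269815 -0.01723634  0.04134022] (array([-0.08, -0.  ,  0.03]), array([ 0.04, -0.05, -0.03]))
```

>>> servo_tool(
  targets=[
    {"xyz":[-0.015,0,0.04],"angular":[0,0,0],"claw":0.6},
    {"xyz":[-0.01,0,0.03],"angular":[0,0,0],"claw":0.6},
    {"xyz":[0,0,0],"angular":[0,0,0],"claw":0.6},
  ],
)

```text
t: 14.75
eef_pos: [0.542, -0.0171, 0.0413]
ee_rot: [3.141, -0.279, 2.879]
force: [0.1, -0.9, 4.4]
width: 0.0139
gripper_force: 16.0
```

Run:
```python
from h import *
s=st()
```

```text
t 14.75 q [ 0.23  0.51 -0.25 -0.15 -1.06 -1.98] pos [ 0.542  -0.0171  0.0413] rpy [180. -16. 165.] w 0.0139 F [ 0.1 -0.9  4.4] M [-0.02 -0.39 -0.01]
```

>>> servo_tool(
  targets=[
    {"xyz":[0.05,0,0.01],"angular":[0,0,0],"claw":0.6},
    {"xyz":[0.04,0,0.01],"angular":[0,0,0],"claw":0.6},
    {"xyz":[0,0,0],"angular":[0,0,0],"claw":0.6},
  ],
)

```text
t: 15.05
eef_pos: [0.542, -0.0171, 0.0414]
ee_rot: [3.141, -0.277, 2.88]
force: [2.9, -2.0, 4.0]
width: 0.0136
gripper_force: 16.0
```

Run:
```python
from h import *
s=st()
```

```text
t 15.05 q [ 0.24  0.51 -0.25 -0.15 -1.06 -1.98] pos [ 0.542  -0.0171  0.0414] rpy [180.  -15.9 165. ] w 0.0136 F [ 2.9 -2.   4. ] M [-0.79 -1.39  0.08]
```

>>> servo_tool(
  targets=[
    {"xyz":[0,0,0],"angular":[0,0,0],"claw":2},
    {"xyz":[0,0,0],"angular":[0,0,0],"claw":3.2},
    {"xyz":[0,0,0],"angular":[0,0,0],"claw":3.2},
    {"xyz":[0.4,0,-1.3],"angular":[0,0,0],"claw":3.2},
    {"xyz":[0.7,0,-2.4],"angular":[0,0,0],"claw":3.2},
    {"xyz":[0.7,0,-2.4],"angular":[0,0,0],"claw":3.2},
    {"xyz":[0,0,0],"angular":[0,-5.3,0],"claw":3.2},
    {"xyz":[0,0,0],"angular":[0,-5.3,0],"claw":3.2},
    {"xyz":[0,0,0],"angular":[0,-5.3,0],"claw":3.2},
    {"xyz":[0,0,0],"angular":[0,0,0],"claw":3.2},
  ],
  force=8,
)

```text
t: 16.05
eef_pos: [0.5382, -0.0168, 0.1058]
ee_rot: [3.141, 0.001, 2.88]
force: [-0.1, -0.6, -0.0]
width: 0.0319
gripper_force: 0.0
```

Run:
```python
from h import *
t=pickle.load(open('tray.pkl','rb'));s=st()
B=Ro.from_euler('z',t[1])
for z in(.10,.039): print(delta(t[0]+B.apply([.002,.0355,z]),down(np.pi+t[1]),s))
```

```text
t 16.05 q [ 0.33  0.28 -0.47 -0.   -0.82 -2.17] pos [ 0.5382 -0.0168  0.1058] rpy [1.80e+02 1.00e-01 1.65e+02] w 0.0319 F [-0.1 -0.6 -0. ] M [-0.01  0.03  0.02]
(array([-0.85,  6.88,  0.59]), array([0.05, 0.07, 0.01]))
(array([-0.84,  6.87,  6.69]), array([0.05, 0.07, 0.01]))
```

>>> servo_tool(
  targets=[
    {"xyz":[-0.4,3.4,0.3],"angular":[0,0,0],"claw":3.2},
    {"xyz":[-0.45,3.45,0.3],"angular":[0,0,0],"claw":3.2},
    {"xyz":[0,0,0],"angular":[0,0,0],"claw":3.2},
  ],
)

```text
t: 16.35
eef_pos: [0.569, 0.0501, 0.0995]
ee_rot: [3.14, 0.0, 2.882]
force: [-0.5, -0.3, -0.8]
width: 0.0321
gripper_force: 0.0
```

Run:
```python
from h import *
t=pickle.load(open('tray.pkl','rb'));s=st();B=Ro.from_euler('z',t[1])
f=viewer.grab_frame('wrist');pickle.dump((f,s),open('l.pkl','wb'))
print(delta(t[0]+B.apply([.002,.0355,.039]),down(np.pi+t[1]),s))
for c in mask(f,*YEL,150):
    y=c[:,0,1];x=c[:,0,0];print(cv2.contourArea(c),cen(c),x.min(),x.max(),y.min(),y.max())
cv2.imwrite('pics/l.png',cv2.resize(f['color'][40:300,60:420],None,fx=2.2,fy=2.2,interpolation=cv2.INTER_CUBIC))
```

```text
t 16.35 q [ 0.43  0.33 -0.41 -0.   -0.83 -2.26] pos [0.569  0.0501 0.0995] rpy [179.9   0.  165.1] w 0.0321 F [-0.5 -0.3 -0.8] M [-0.08  0.01  0.02]
(array([ 0.4 , -0.39,  6.05]), array([0.08, 0.01, 0.1 ]))
3856.5 (313.8544016595358, 353.4639785643286) 133 471 344 360
956.5 (538.477957832375, 89.62327931695417) 514 559 72 106
862.0 (183.484532095901, 211.11001546790408) 163 199 186 244
759.5 (270.24028966425277, 210.6616194865043) 254 283 186 255
370.0 (206.3725225225225, 305.77387387387387) 201 214 278 332
164.0 (350.400406504065, 306.68191056910564) 346 353 279 331
```

View pics/l.png

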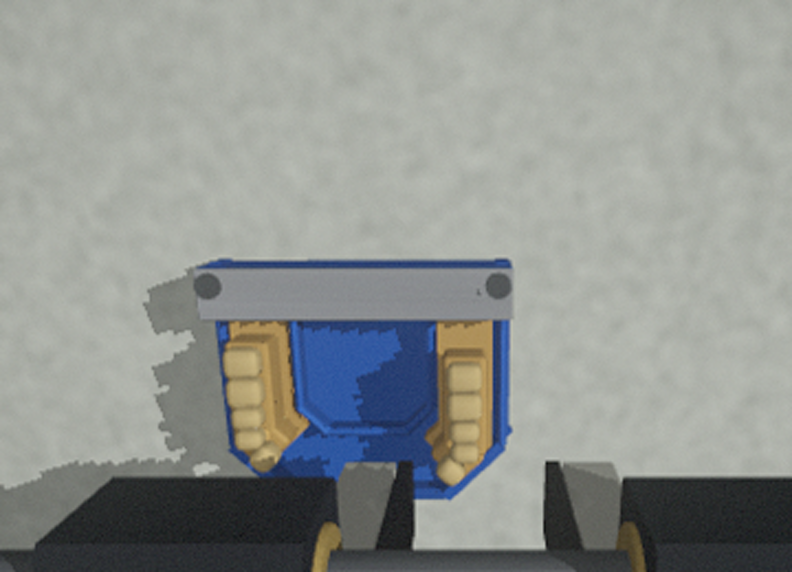

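Tray view: the right section is seated under the bar with its ridge start at crop row about 340. The left section stands forward with its ridge at about row 350 (ledge 437–493). I'll lower onto the left section and grip it gently.

>>> servo_tool(
  targets=[
    {"xyz":[0.2,-0.2,1.5],"angular":[0,0,0],"claw":3.2},
    {"xyz":[0.2,-0.2,1.7],"angular":[0,0,0],"claw":3.2},
    {"xyz":[0,0,1.7],"angular":[0,0,0],"claw":3.2},
    {"xyz":[0,0,0.8],"angular":[0,0,0],"claw":3.2},
    {"xyz":[0,0,0.2],"angular":[0,0,0],"claw":3.2},
    {"xyz":[0,0,0],"angular":[0,0,0],"claw":3.2},
  ],
)

```text
t: 17.0
eef_pos: [0.5621, 0.0441, 0.04]
ee_rot: [3.141, -0.001, 2.879]
force: [-0.6, 0.9, -0.3]
width: 0.0317
gripper_force: 0.0
```

Run:
```python
from h import *
t=pickle.load(open('tray.pkl','rb'));s=st();B=Ro.from_euler('z',t[1])
print(delta(t[0]+B.apply([.002,.0355,.039]),down(np.pi+t[1]),s))
f=viewer.grab_frame('wrist');y0,L,R=ledge(f,0,16);print(y0,L[::4],R[::4])
p=onz(f,[[L[0][0],y0+2],[R[0][0],y0+2]],.0135);print(B.inv().apply(p-t[0])*1000)
```

```text
t 17.0 q [ 0.42  0.4  -0.48 -0.   -0.69 -2.26] pos [0.5621 0.0441 0.04  ] rpy [ 1.80e+02 -1.00e-01  1.65e+02] w 0.0317 F [-0.6  0.9 -0.3] M [-0.08  0.    0.06]
(array([-0.11,  0.37,  0.1 ]), array([ 0.02, -0.05, -0.05]))
221 [[np.float64(266.5), 223], [np.float64(266.5), 227], [np.float64(266.5), 231], [np.float64(266.5), 235]] [[np.float64(299.5), 223], [np.float64(299.5), 227], [np.float64(298.5), 231], [np.float64(298.5), 235]]
[[-21.63913144  25.15084442  13.5       ]
 [-21.61418921  43.09192886  13.5       ]]
```

>>> servo_tool(
  targets=[
    {"xyz":[-0.05,0.34,0.06],"angular":[0,0,0],"claw":3.2},
    {"xyz":[0,0,0],"angular":[0,0,0],"claw":2.2},
    {"xyz":[0,0,0],"angular":[0,0,0],"claw":1.6},
    {"xyz":[0,0,0],"angular":[0,0,0],"claw":1},
    {"xyz":[0,0,0],"angular":[0,0,0],"claw":0.8},
    {"xyz":[0,0,0],"angular":[0,0,0],"claw":0.8},
  ],
  force=6,
)

```text
t: 17.65
eef_pos: [0.5634, 0.0476, 0.0394]
ee_rot: [3.141, -0.0, 2.879]
force: [-1.2, 0.9, 3.8]
width: 0.0138
gripper_force: 6.0
```

Run:
```python
from h import *
s=st()
```

```text
t 17.65 q [ 0.43  0.4  -0.47 -0.   -0.69 -2.26] pos [0.5634 0.0476 0.0394] rpy [180.  -0. 165.] w 0.0138 F [-1.2  0.9  3.8] M [0.26 0.3  0.02]
```

>>> servo_tool(
  targets=[
    {"xyz":[0.1,0,0],"angular":[0,0,0],"claw":0.8},
    {"xyz":[0.12,0,0],"angular":[0,0,0],"claw":0.8},
    {"xyz":[0.1,0,0],"angular":[0,0,0],"claw":0.8},
    {"xyz":[0,0,0],"angular":[0,0,0],"claw":0.8},
  ],
)

```text
t: 18.05
eef_pos: [0.5604, 0.0485, 0.0394]
ee_rot: [3.141, -0.0, 2.879]
force: [0.6, 0.4, 3.2]
width: 0.0138
gripper_force: 6.0
```

>>> servo_tool(
  targets=[
    {"xyz":[0.05,0,0],"angular":[0,0,0],"claw":0.8},
    {"xyz":[0,0,0],"angular":[0,0,0],"claw":0.8},
  ],
)

```text
t: 18.25
eef_pos: [0.56, 0.0486, 0.0394]
ee_rot: [3.141, -0.0, 2.879]
force: [1.6, -0.4, 3.6]
width: 0.0139
gripper_force: 6.0
```

>>> servo_tool(
  targets=[
    {"xyz":[0.05,0,0],"angular":[0,0,0],"claw":0.8},
    {"xyz":[0,0,0],"angular":[0,0,0],"claw":0.8},
  ],
)

```text
t: 18.45
eef_pos: [0.5596, 0.0487, 0.0394]
ee_rot: [3.141, -0.0, 2.879]
force: [1.6, 0.0, 3.2]
width: 0.0139
gripper_force: 6.0
```

>>> servo_tool(
  targets=[
    {"xyz":[0.04,0,0],"angular":[0,0,0],"claw":0.8},
    {"xyz":[0,0,0],"angular":[0,0,0],"claw":0.8},
  ],
)

```text
t: 18.65
eef_pos: [0.5592, 0.0488, 0.0394]
ee_rot: [3.141, -0.0, 2.879]
force: [3.1, -0.1, 5.2]
width: 0.014
gripper_force: 6.0
```

>>> servo_tool(
  targets=[
    {"xyz":[0.04,0,0],"angular":[0,0,0],"claw":0.8},
    {"xyz":[0,0,0],"angular":[0,0,0],"claw":0.8},
  ],
)

```text
t: 18.85
eef_pos: [0.5588, 0.0489, 0.0394]
ee_rot: [3.141, -0.0, 2.879]
force: [2.6, -0.9, 6.1]
width: 0.0144
gripper_force: 6.0
```

Run:
```python
from h import *
s=st();t=pickle.load(open('tray.pkl','rb'));B=Ro.from_euler('z',t[1])
f=viewer.grab_frame('wrist');print(ledge(f,0,16)[0]);print(B.inv().apply(s['eef_pos']-t[0])*1000)
```

```text
t 18.85 q [ 0.44  0.4  -0.49 -0.   -0.69 -2.27] pos [0.5588 0.0489 0.0394] rpy [179.9  -0.  165. ] w 0.0144 F [ 2.6 -0.9  6.1] M [-0.27 -1.03  0.02]
229
[-3.6566565  35.52716354 39.36279672]
```

>>> servo_tool(
  targets=[
    {"xyz":[0.04,0,0],"angular":[0,0,0],"claw":0.8},
    {"xyz":[0,0,0],"angular":[0,0,0],"claw":0.8},
  ],
  force=8,
)

```text
t: 19.1
eef_pos: [0.5587, 0.049, 0.0394]
ee_rot: [3.141, 0.0, 2.879]
force: [4.4, -2.5, 4.1]
width: 0.0139
gripper_force: 8.0
```

>>> servo_tool(
  targets=[
    {"xyz":[0.04,0,0],"angular":[0,0,0],"claw":0.8},
    {"xyz":[0,0,0],"angular":[0,0,0],"claw":0.8},
  ],
)

```text
t: 19.3
eef_pos: [0.5586, 0.049, 0.0394]
ee_rot: [3.14, 0.001, 2.88]
force: [7.3, -2.4, 2.4]
width: 0.0139
gripper_force: 8.0
```

>>> servo_tool(
  targets=[
    {"xyz":[0,0,0],"angular":[0,0,0],"claw":2},
    {"xyz":[0,0,0],"angular":[0,0,0],"claw":3.5},
    {"xyz":[0,0,0],"angular":[0,0,0],"claw":3.5},
    {"xyz":[0,0,-2],"angular":[0,0,0],"claw":3.5},
    {"xyz":[0,0,-3],"angular":[0,0,0],"claw":3.5},
    {"xyz":[0,0,-3],"angular":[0,0,0],"claw":3.5},
    {"xyz":[0,0,0],"angular":[0,0,0],"claw":3.5},
  ],
)

```text
t: 20.0
eef_pos: [0.5595, 0.0497, 0.1229]
ee_rot: [3.138, 0.004, 2.88]
force: [0.2, -0.0, -0.2]
width: 0.035
gripper_force: 0.0
```

Run:
```python
from h import *
t=pickle.load(open('tray.pkl','rb'));s=st();B=Ro.from_euler('z',t[1])
f=viewer.grab_frame('wrist');pickle.dump((f,s),open('l2.pkl','wb'));baredge(f,t)
for c in mask(f,*YEL,150):
    if cen(c)[1]>270: continue
    y=c[:,0,1];x=c[:,0,0];print(cv2.contourArea(c),cen(c),x.min(),x.max(),y.min(),y.max())
    pts=onz(f,c[:,0],.0135);print('max fwd at base top plane',(B.inv().apply(pts-t[0])[:,:2]*1000).max(0),(B.inv().apply(pts-t[0])[:,:2]*1000).min(0))
cv2.imwrite('pics/l2.png',f['color'])
print(delta([.527,.25,.11],down(np.radians(-105)),s))
```

```text
t 20.0 q [ 0.44  0.29 -0.41 -0.   -0.87 -2.27] pos [0.5595 0.0497 0.1229] rpy [179.8   0.2 165. ] w 0.035 F [ 0.2 -0.  -0.2] M [ 0.04 -0.09  0.03]
pred ends [[166.23437062 190.17114891]
 [294.31335922 190.0182791 ]]
fit off at ends (px) [ 5.70362568e-01 -2.74274425e-04] 113
166 [[365, 363, 371, 374, 371, 372, 372, 366, 351, 444, 429, 421, 428, 417, 426, 425, 425], [361, 367, 371, 372, 377, 375, 373, 369, 376, 443, 435, 436, 430, 429, 429, 434, 426], [367, 373, 365, 369, 368, 373, 372, 374, 400, 431, 415, 397, 398, 402, 416, 425, 437]]
294 [[425, 423, 419, 422, 423, 420, 418, 419, 466, 529, 520, 510, 515, 511, 502, 510, 505], [413, 423, 413, 420, 418, 408, 416, 414, 451, 516, 526, 521, 515, 517, 505, 501, 503], [413, 400, 409, 392, 413, 416, 415, 414, 429, 472, 532, 523, 517, 512, 512, 512, 513]]
1018.5 (528.0361642938961, 99.61806578301423) 493 559 80 118
max fwd at base top plane [-78.73463101 243.59761096] [-104.97785632  195.00060592]
649.5 (195.9668976135489, 212.89504747241466) 178 210 191 242
max fwd at base top plane [ 20.4521938  -19.59549097] [-23.26507783 -43.60284519]
472.5 (274.6331569664903, 212.4617283950617) 260 286 191 247
max fwd at base top plane [25.09934348 43.19439957] [-23.18080281  21.68810859]
(array([ 8.33, 18.51,  1.32]), array([-1.0e-02,  3.5e-01, -9.0e+01]))
```

Run:
```python
from h import *
f,s=pickle.load(open('l2.pkl','rb'));t=pickle.load(open('tray.pkl','rb'));B=Ro.from_euler('z',t[1])
g=cv2.cvtColor(f['color'],cv2.COLOR_BGR2GRAY).astype(float)
for y0 in(-34,34):
    r=[]
    for x in np.arange(-27,6,1.):
        ps=proj(f,[t[0]+B.apply([x/1000,y/1000,.0135]) for y in np.arange(y0-2.5,y0+3,.5)]).astype(np.float32)
        r.append(int(cv2.remap(g,ps[:,0].reshape(1,-1).astype(np.float32),ps[:,1].reshape(1,-1).astype(np.float32),1).mean()))
    print(y0,r)
# nose inner/base corner edge: yellow-vs-blue along nose strip
for sg in(-1,1):
    b=cv2.cvtColor(f['color'],cv2.COLOR_BGR2LAB)[:,:,2]
    for y in(22,24,26,28):
        r=[]
        for x in np.arange(4,34,2.):
            p=proj(f,t[0]+B.apply([x/1000,sg*y/1000,.0135]))[0];r.append(int(b[int(round(p[1])),int(round(p[0]))]))
        print(sg,y,r)
```

```text
-34 [140, 140, 139, 107, 120, 139, 145, 131, 106, 103, 114, 137, 136, 141, 153, 159, 162, 161, 160, 159, 157, 152, 142, 138, 150, 159, 161, 161, 160, 159, 158, 153, 143]
34 [138, 138, 132, 110, 117, 136, 146, 127, 102, 103, 118, 135, 123, 135, 157, 163, 166, 165, 163, 161, 159, 152, 126, 130, 155, 162, 164, 165, 163, 162, 160, 153, 136]
-1 22 [89, 80, 123, 159, 161, 161, 92, 84, 84, 84, 83, 83, 82, 85, 84]
-1 24 [140, 156, 162, 162, 159, 159, 156, 91, 84, 86, 85, 84, 84, 83, 85]
-1 26 [163, 162, 163, 161, 159, 159, 161, 161, 92, 85, 85, 83, 86, 85, 88]
-1 28 [157, 157, 157, 156, 158, 159, 162, 162, 162, 80, 83, 83, 85, 87, 87]
1 22 [98, 97, 103, 142, 153, 96, 96, 96, 97, 88, 83, 85, 86, 85, 95]
1 24 [103, 119, 146, 151, 153, 146, 149, 154, 109, 97, 86, 85, 86, 92, 101]
1 26 [132, 151, 153, 150, 144, 147, 150, 151, 153, 144, 154, 96, 91, 97, 100]
1 28 [151, 148, 150, 150, 149, 152, 152, 147, 146, 154, 154, 153, 140, 97, 106]
```

>>> servo_tool(
  targets=[
    {"xyz":[1.67,3.7,0],"angular":[0,0,0],"claw":4},
    {"xyz":[1.67,3.7,0],"angular":[0,0,0],"claw":4},
    {"xyz":[1.67,3.7,0],"angular":[0,0,0],"claw":4},
    {"xyz":[1.67,3.7,0],"angular":[0,0,0],"claw":4},
    {"xyz":[1.67,3.7,0],"angular":[0,0,0],"claw":4},
    {"xyz":[0,0,0.2],"angular":[0,0,-8.2],"claw":4},
    {"xyz":[0,0,0.2],"angular":[0,0,-8.2],"claw":4},
    {"xyz":[0,0,0.2],"angular":[0,0,-8.2],"claw":4},
    {"xyz":[0,0,0.2],"angular":[0,0,-8.2],"claw":4},
    {"xyz":[0,0,0.2],"angular":[0,0,-8.2],"claw":4},
    {"xyz":[0,0,0.2],"angular":[0,0,-8.2],"claw":4},
    {"xyz":[0,0,0],"angular":[0,0,-8.2],"claw":4},
    {"xyz":[0,0,0],"angular":[0,0,-8.2],"claw":4},
    {"xyz":[0,0,0],"angular":[0,0,-8.2],"claw":4},
    {"xyz":[0,0,0],"angular":[0,0,-8.2],"claw":4},
    {"xyz":[0,0,0],"angular":[0,0,-8],"claw":4},
    {"xyz":[0,0,0],"angular":[0,0,0],"claw":4},
  ],
)

```text
t: 21.75
eef_pos: [0.5242, 0.2488, 0.106]
ee_rot: [3.139, -0.001, -1.831]
force: [-0.1, -0.3, -0.1]
width: 0.04
gripper_force: 0.0
```

Run:
```python
from h import *
s=st();f=viewer.grab_frame('wrist');pickle.dump((f,s),open('f.pkl','wb'));cv2.imwrite('pics/f.png',f['color'])
for c in mask(f,*YEL,150):
    r=cv2.minAreaRect(c);print(cv2.contourArea(c),np.round(cen(c)),np.round(r[0]),np.round(r[1]),round(r[2],1),cv2.boundingRect(c),onz(f,cen(c),.015)[0])
F=pickle.load(open('a.pkl','rb'))
print(proj(f,[[.525,.268,.015],[.518,.24,.02],[.532,.296,.02]]))
```

```text
t 21.75 q [ 0.78  0.34 -0.38 -0.   -0.86 -1.04] pos [0.5242 0.2488 0.106 ] rpy [ 1.799e+02 -1.000e-01 -1.049e+02] w 0.04 F [-0.1 -0.3 -0.1] M [ 0.05  0.08 -0.02]
3937.0 [336. 354.] [324. 352.] [ 16. 351.] 90.0 (149, 344, 352, 17) [0.50546235 0.37745525 0.015     ]
857.0 [283. 238.] [284. 236.] [78. 28.] 72.6 (264, 199, 41, 77) [0.52236132 0.26053728 0.015     ]
191.5 [365. 306.] [364. 304.] [53.  9.] 90.0 (360, 278, 10, 54) [0.47235731 0.33667447 0.015     ]
167.5 [189. 305.] [190. 304.] [ 8. 53.] 2.2 (186, 278, 10, 54) [0.61230019 0.29833912 0.015     ]
[[282.52389686 247.03902416]
 [282.20540485 213.5065112 ]
 [283.0561201  283.40631869]]
```

>>> servo_tool(
  targets=[
    {"xyz":[-2,0,-0.5],"angular":[0,0,0],"claw":4},
    {"xyz":[-2,0,-0.5],"angular":[0,0,0],"claw":4},
    {"xyz":[0,0,0],"angular":[0,0,0],"claw":4},
  ],
)

```text
t: 22.1
eef_pos: [0.5362, 0.2898, 0.1174]
ee_rot: [3.142, 0.001, -1.836]
force: [-1.1, -0.1, -0.0]
width: 0.0399
gripper_force: 0.0
```

Run:
```python
from h import *
s=st();f=viewer.grab_frame('wrist');pickle.dump((f,s),open('f2.pkl','wb'))
hsv=cv2.cvtColor(f['color'],cv2.COLOR_BGR2HSV);m=cv2.inRange(hsv,(10,70,60),(35,255,255))
c=max([c for c in cv2.findContours(m,0,1)[0] if cen(c)[1]<270 and abs(cen(c)[0]-277)<70] if 1 else 0,key=cv2.contourArea)
print(cv2.contourArea(c),cv2.boundingRect(c),cen(c))
M=np.zeros_like(m);cv2.drawContours(M,[c],-1,1,-1)
x,y,w,h=cv2.boundingRect(c)
for r in range(y,y+h,2):
    q=np.flatnonzero(M[r]);v=hsv[r,q,2];print(r,q[0],q[-1],''.join(chr(48+int(k)//8) for k in v))
```

```text
t 22.1 q [ 0.82  0.36 -0.3  -0.   -0.9  -1.08] pos [0.5362 0.2898 0.1174] rpy [ 1.800e+02  1.000e-01 -1.052e+02] w 0.0399 F [-1.1 -0.1 -0. ] M [-0.04  0.1   0.01]
1717.0 (265, 141, 42, 81) (284.40885264997087, 181.43059600077655)
141 273 274 >>
143 272 278 ?@@??>>
145 271 281 >?@>===>?>=
147 270 285 ?@@==>?>=????>==
149 269 289 ?@?=>?@?>ACDDCBA??>>=
151 268 292 ?@?=>???>@CEFGFEEDDB?@EDB
153 267 293 ?@?=>????ACEFGGGGGGGF?>CFFF
155 266 292 ??><?A?@@?AEGGGHHHHHGDDCDEF
157 265 291 ???<?CEE??@?@ACEGGHHFEFFFDE
159 265 290 C?@ACEEEE?>=>>>>BHHFFFFFDE
161 265 289 CC?@CDDED>?@BBA@>BIFFFFGH
163 266 289 C?BDFE>?@BCEEDDBAFFEDBGE
165 267 290 E?CEFE?AEFFFGFEDCFEDBBFE
167 267 291 DCADFEC?ADFGHHGFEFFECAFFE
169 268 291 E>CEFE>?@ACCBA@EFFFDCBFE
171 268 292 CE@DEFE>>>?AAA@@FFEECAEED
173 269 292 DCBDFEE>AACFHFDFFFFDCBFE
175 270 293 E>DEFECEGHIHE@AFFFEDACFD
177 270 293 DDADEFD>?@?>>>>CFFFEC@CE
179 271 294 EACEFFE>@ACCCB@DFFFDB>AE
181 271 295 CEADEED@DEEFEDBAFFFEC?@CC
183 272 295 DDCEEEADEFGGFEBCFFEEC=AE
185 273 296 E@CEFEBDFGHGFBAFFFED@>??
187 273 296 CDADEFEDCCBB>=BFFFFDC>??
189 274 297 EACEFFE=??@@A?>CFFEDA>?>
191 274 297 FE@DEFD>BCDEEDB@FFFEC>@?
193 275 298 EDCDFEADEEFFFD@AFFEDA>??
195 276 300 E@CEEDADFGGGFC@CFFEC>??==
197 276 303 FDADFEDDFGHHC>=AFFFD>>@@?><<
199 277 306 EACEFFE>=??@@@>?B??>==>?@BFDA>
201 277 306 FE@DEFE?@BCCCEE>????><<<<=@FFF
203 278 304 EDBDFEDEFHIID@=>?????>==;>D
205 279 303 E@CEFFFE?>>?@@@?>??@?@??>
207 279 304 EDADFFFE>ABCDEDD@???@???AE
209 280 303 EBCEFFE@ACEFGFF@?>>>>>>@
211 282 302 BDFEEDBDFHIHE><=>>>>=
213 284 304 CDFFEEEFFGC<=@ABA@@??
215 286 304 DEFFFFFE>=?BDEFFFED
217 290 304 EFFE>?ADFFGGHGF
219 294 303 CDDFGHIIHG
221 298 301 GHIH
```

Run:
```python
from h import *
f,s=pickle.load(open('f2.pkl','rb'))
hsv=cv2.cvtColor(f['color'],cv2.COLOR_BGR2HSV);m=cv2.inRange(hsv,(10,70,60),(35,255,255))
c=max([c for c in cv2.findContours(m,0,1)[0] if cen(c)[1]<270 and abs(cen(c)[0]-277)<70],key=cv2.contourArea)
M=np.zeros_like(m);cv2.drawContours(M,[c],-1,1,-1)
def E(rows,side): return np.array([[np.flatnonzero(M[r])[0]-.5 if side==0 else np.flatnonzero(M[r])[-1]+.5,r] for r in rows])
# bottom 45 edge as columns->last row
up=onz(f,E(range(142,156),0),.0095)[:,:2];fr=onz(f,E(range(164,206),0),.0095)[:,:2]
lo=onz(f,np.array([[x,np.flatnonzero(M[:,x])[-1]+.5] for x in range(283,299)]),.0095)[:,:2]
ba=onz(f,E(range(166,192),1),.0095)[:,:2]
def L(p): v=cv2.fitLine(p.astype(np.float32),cv2.DIST_L2,0,.01,.01).ravel();return v[:2],v[2:]
def X(a,b): k=np.linalg.solve(np.c_[a[0],-b[0]],b[1]-a[1]);return a[1]+a[0]*k[0]
U,Fr,Lo,Ba=map(L,(up,fr,lo,ba))
ang=lambda v:np.degrees(np.arctan2(v[0][1],v[0][0]))%180
print('angles',ang(U),ang(Fr),ang(Lo),ang(Ba))
A,Bc=X(Fr,U),X(Fr,Lo);print('corners',A,Bc,np.linalg.norm(A-Bc))
d=Fr[0] if Fr[0][1]>0 else -Fr[0];yaw=np.arctan2(d[1],d[0])-np.pi/2
u=np.array([np.cos(yaw),np.sin(yaw)]);print('width',abs((ba.mean(0)-fr.mean(0))@u))
O=(A+Bc)/2-.009*u;print('origin',O,'yaw',np.degrees(yaw))
bias=Ro.from_euler('xyz',s['ee_rot']).apply([0,.001,0])[:2]
print(delta([*(O+bias),.0345],down(yaw-np.pi/2),s))
```

```text
angles 45.60344 91.07815 134.86832 90.860466
corners [0.53366065 0.2409353 ] [0.53280896 0.2861936 ] 0.045266327
width 0.018100821497171484
origin [0.52423644 0.26339513] yaw 1.0781453
(array([2.88, 0.56, 8.28]), array([-1.000e-02,  8.000e-02, -1.629e+01]))
```

>>> servo_tool(
  targets=[
    {"xyz":[1.4,0.28,0.5],"angular":[0,0,0],"claw":4},
    {"xyz":[1.4,0.28,0.5],"angular":[0,0,0],"claw":4},
    {"xyz":[0,0,1],"angular":[0,0,-8.15],"claw":4},
    {"xyz":[0,0,1],"angular":[0,0,-8.15],"claw":4},
    {"xyz":[0,0,1],"angular":[0,0,0],"claw":4},
    {"xyz":[0,0,0],"angular":[0,0,0],"claw":4},
  ],
)

```text
t: 22.75
eef_pos: [0.5216, 0.2611, 0.0755]
ee_rot: [3.138, -0.001, -1.555]
force: [-1.6, -1.1, -1.0]
width: 0.0402
gripper_force: 0.0
```

Run:
```python
from h import *
s=st();u=down(np.radians(1.08-90))
O=np.array([.52424,.26340])+u.apply([0,.001,0])[:2]
print(delta([*O,.0345],u,s))
```

```text
t 22.75 q [ 0.8   0.38 -0.4  -0.   -0.79 -0.78] pos [0.5216 0.2611 0.0755] rpy [ 1.798e+02 -1.000e-01 -8.910e+01] w 0.0402 F [-1.6 -1.1 -1. ] M [-0.03  0.1   0.04]
(array([-0.23, -0.18,  4.1 ]), array([ 0.18, -0.07, -0.18]))
```

>>> servo_tool(
  targets=[
    {"xyz":[-0.2,-0.18,1.3],"angular":[0.2,0,-0.2],"claw":4},
    {"xyz":[0,0,1.3],"angular":[0,0,0],"claw":4},
    {"xyz":[0,0,1.2],"angular":[0,0,0],"claw":4},
    {"xyz":[0,0,0.3],"angular":[0,0,0],"claw":4},
    {"xyz":[0,0,0],"angular":[0,0,0],"claw":3},
    {"xyz":[0,0,0],"angular":[0,0,0],"claw":2},
    {"xyz":[0,0,0],"angular":[0,0,0],"claw":1},
    {"xyz":[0,0,0],"angular":[0,0,0],"claw":0.6},
    {"xyz":[0,0,0],"angular":[0,0,0],"claw":0.6},
    {"xyz":[0,0,0],"angular":[0,0,0],"claw":0.6},
  ],
  force=15,
)

```text
t: 23.75
eef_pos: [0.5248, 0.2647, 0.0369]
ee_rot: [-3.138, 0.001, -1.545]
force: [-1.1, -0.4, 3.1]
width: 0.0138
gripper_force: 15.0
```

Run:
```python
from h import *
s=st();f=viewer.grab_frame('wrist');pickle.dump((f,s),open('f3.pkl','wb'))
hsv=cv2.cvtColor(f['color'],cv2.COLOR_BGR2HSV);m=cv2.inRange(hsv,(10,70,60),(35,255,255))
for r in range(170,262,4):
    q=np.flatnonzero(m[r,200:360])+200;print(r,(q[0],q[-1],len(q)) if len(q) else '')
```

```text
t 23.75 q [ 0.8   0.43 -0.43  0.   -0.7  -0.78] pos [0.5248 0.2647 0.0369] rpy [-1.798e+02  1.000e-01 -8.850e+01] w 0.0138 F [-1.1 -0.4  3.1] M [0.03 0.39 0.01]
170 
174 
178 
182 
186 
190 
194 
198 
202 (np.int64(279), np.int64(282), 4)
206 (np.int64(275), np.int64(286), 12)
210 (np.int64(271), np.int64(290), 20)
214 (np.int64(267), np.int64(294), 28)
218 (np.int64(263), np.int64(298), 36)
222 (np.int64(262), np.int64(301), 40)
226 (np.int64(262), np.int64(303), 42)
230 (np.int64(262), np.int64(298), 37)
234 (np.int64(262), np.int64(298), 37)
238 (np.int64(262), np.int64(294), 33)
242 (np.int64(262), np.int64(293), 32)
246 (np.int64(262), np.int64(293), 32)
250 (np.int64(264), np.int64(291), 28)
254 (np.int64(264), np.int64(291), 28)
258 (np.int64(264), np.int64(290), 27)
```

Run:
```python
from h import *
f,s=pickle.load(open('f3.pkl','rb'));R=Ro.from_euler('xyz',s['ee_rot'])
p=onz(f,[[261.5,219],[261.5,244],[281,201]],.0095);q=R.inv().apply(p-s['eef_pos'])*1000;print(q)
ho=np.array([q[0,0]-22.6,q[0,1]+9,36.9])/1000;print(ho);np.save('ho.npy',ho)
t=pickle.load(open('tray.pkl','rb'));B=Ro.from_euler('z',t[1]);u=down(t[1]-np.pi/2)
P=t[0]+B.apply([.027,.0005,.004+.03])-u.apply(ho);print(P,delta(P,u,s))
```

```text
[[25.35489874 -8.43973258 27.36254219]
 [10.64210802 -8.66110831 27.38291421]
 [35.51516191  2.14286525 27.31030626]]
[0.0027549  0.00056027 0.0369    ]
[0.58055517 0.00965098 0.0709    ] (array([25.63, -4.93, -3.42]), array([-0.2 ,  0.11, 16.47]))
```

>>> servo_tool(
  targets=[
    {"xyz":[0,0,-1.5],"angular":[0,0,0],"claw":0.6},
    {"xyz":[0,0,-3.5],"angular":[0,0,0],"claw":0.6},
    {"xyz":[3.5,-0.7,-1],"angular":[0,0,0],"claw":0.6},
    {"xyz":[4.4,-0.85,0],"angular":[0,0,0],"claw":0.6},
    {"xyz":[4.4,-0.85,0],"angular":[0,0,0],"claw":0.6},
    {"xyz":[4.4,-0.85,0],"angular":[0,0,0],"claw":0.6},
    {"xyz":[4.4,-0.85,0],"angular":[0,0,0],"claw":0.6},
    {"xyz":[3.5,-0.7,0],"angular":[0,0,0],"claw":0.6},
    {"xyz":[0.5,-0.1,0],"angular":[0,0,8.2],"claw":0.6},
    {"xyz":[0,0,0],"angular":[0,0,8.2],"claw":0.6},
    {"xyz":[0,0,0],"angular":[0,0,0],"claw":0.6},
  ],
)

```text
t: 24.9
eef_pos: [0.5796, 0.0141, 0.096]
ee_rot: [-3.139, 0.001, -1.835]
force: [0.3, -1.1, -0.4]
width: 0.0135
gripper_force: 15.0
```

Run:
```python
from h import *
s=st();f=viewer.grab_frame('wrist');pickle.dump((f,s),open('h1.pkl','wb'));cv2.imwrite('pics/h1.png',f['color'])
t=pickle.load(open('tray.pkl','rb'));B=Ro.from_euler('z',t[1]);u=down(t[1]-np.pi/2);ho=np.load('ho.npy')
P=t[0]+B.apply([.027,.0005,.034])-u.apply(ho);print(delta(P,u,s))
names={'barR':(-26,-49,22),'barL':(-26,49,22),'outR_a':(-15,-49,13.6),'outR_b':(10,-49,13.6),'rightridge':(-20,-34,27)}
for k,v in names.items(): print(k,proj(f,t[0]+B.apply(np.array(v)/1000)))
hsv=cv2.cvtColor(f['color'],cv2.COLOR_BGR2HSV);m=cv2.inRange(hsv,(10,70,60),(35,255,255));b=cv2.inRange(hsv,*BLU)
for r in range(70,250,8):
    q=np.flatnonzero(m[r]);z=np.flatnonzero(b[r]);print(r,'Y',(q[0],q[-1],len(q)) if len(q) else '','B',(z[0],z[-1],len(z)) if len(z) else '')
```

```text
t 24.9 q [ 0.36  0.35 -0.39  0.   -0.83 -0.63] pos [0.5796 0.0141 0.096 ] rpy [-1.799e+02  1.000e-01 -1.051e+02] w 0.0135 F [ 0.3 -1.1 -0.4] M [0.07 0.07 0.03]
(array([ 0.4 , -0.2 ,  2.51]), array([-0.12,  0.08, -0.14]))
barR [[355.94283912 151.36825965]]
barL [[346.75488555 284.14689511]]
outR_a [[336.87421473 149.97699374]]
outR_b [[300.12927587 150.07803683]]
rightridge [[346.95299554 175.45759057]]
70 Y  B 
78 Y  B 
86 Y  B 
94 Y  B 
102 Y  B 
110 Y  B 
118 Y  B 
126 Y  B 
134 Y  B 
142 Y  B 
150 Y  B (np.int64(285), np.int64(374), 90)
158 Y  B (np.int64(278), np.int64(331), 51)
166 Y (np.int64(286), np.int64(354), 69) B (np.int64(270), np.int64(284), 15)
174 Y (np.int64(279), np.int64(353), 75) B (np.int64(262), np.int64(277), 16)
182 Y (np.int64(285), np.int64(353), 69) B (np.int64(254), np.int64(283), 30)
190 Y (np.int64(290), np.int64(300), 11) B (np.int64(256), np.int64(352), 84)
198 Y  B (np.int64(256), np.int64(351), 96)
206 Y (np.int64(276), np.int64(285), 10) B (np.int64(256), np.int64(351), 82)
214 Y (np.int64(268), np.int64(294), 27) B (np.int64(257), np.int64(350), 64)
222 Y (np.int64(262), np.int64(301), 40) B (np.int64(257), np.int64(350), 52)
230 Y (np.int64(262), np.int64(298), 37) B (np.int64(257), np.int64(349), 53)
238 Y (np.int64(262), np.int64(294), 33) B (np.int64(257), np.int64(349), 58)
246 Y (np.int64(262), np.int64(299), 38) B (np.int64(256), np.int64(348), 53)
```

```bash
cat > rel.py <<'E'
from h import *
def rel(f,s):
    t=pickle.load(open('tray.pkl','rb'));B=Ro.from_euler('z',t[1]);ho=np.load('ho.npy')
    hsv=cv2.cvtColor(f['color'],cv2.COLOR_BGR2HSV);b=cv2.inRange(hsv,*BLU)
    L=lambda p,z:B.inv().apply(onz(f,p,z)-t[0])[:,:2]*1000
    a=L([[np.flatnonzero(b[r])[0]-.5,r] for r in range(196,246)],.0136);print('front wall x (42?)',np.median(a[:,0]),a[0,0]-a[-1,0],a[0,1]-a[-1,1])
    rr=[[np.flatnonzero(b[r,300:])[-1]+300.5,r] for r in range(190,250)];a=L(rr,.022);print('bar x (-26)',np.median(a[:,0]),np.degrees(np.polyfit(a[:,1],a[:,0],1)[0]))
    xs=range(296,330);rows=[np.flatnonzero(b[:,x])[0]-.5 for x in xs];a=L(np.c_[list(xs),rows],.0136);print('right wall y (-49)',np.median(a[:,1]),np.degrees(np.polyfit(a[:,0],a[:,1],1)[0]))
    R=Ro.from_euler('xyz',s['ee_rot']);print('held origin in tray',B.inv().apply(s['eef_pos']+R.apply(ho)-t[0])*1000,'yaw rel',np.degrees(s['ee_rot'][2]-t[1])+90)
E
python3 -c "
from rel import *
rel(*pickle.load(open('h1.pkl','rb')))"
```

```text
front wall x (42?) 41.027704718074546 -1.6145663029746729 -37.68706243974822Traceback (most recent call last):
  File "<string>", line 3, in <module>
    rel(*pickle.load(open('h1.pkl','rb')))
    ~~~^^^^^^^^^^^^^^^^^^^^^^^^^^^^^^^^^^^
  File "rel.py", line 7, in rel
    rr=[[np.flatnonzero(b[r,300:])[-1]+300.5,r] for r in range(190,250)];a=L(rr,.022);print('bar x (-26)',np.median(a[:,0]),np.degrees(np.polyfit(a[:,1],a[:,0],1)[0]))
         ~~~~~~~~~~~~~~~~~~~~~~~~~^^^^
IndexError: index -1 is out of bounds for axis 0 with size 0
```

```bash
sed -i 's/for r in range(190,250)\]/for r in range(190,248) if b[r,330:].any()]/' rel.py
python3 -c "
from rel import *
rel(*pickle.load(open('h1.pkl','rb')))"
```

```text
front wall x (42?) 41.027704718074546 -1.6145663029746729 -37.68706243974822
bar x (-26) -25.45815180263194 0.04813916814300269
right wall y (-49) -50.01866186385202 1.6426036097860737
held origin in tray [24.98974905  4.57065165 59.11810198] yaw rel -0.13751040308547147
```

Run:
```python
from h import *
f,s=pickle.load(open('h1.pkl','rb'));t=pickle.load(open('tray.pkl','rb'));B=Ro.from_euler('z',t[1])
hsv=cv2.cvtColor(f['color'],cv2.COLOR_BGR2HSV);m=cv2.inRange(hsv,(10,70,60),(35,255,255))
for x in(290,296,302,308,314,320,326,332,338,344,346,348,350,352):
    q=np.flatnonzero(m[140:204,x])+140;p=B.inv().apply(onz(f,[[x,q[0]-.5],[x,q[-1]+.5]],.0135)-t[0])*1000;print(x,q[0],q[-1],len(q),p[:,:2].round(1).tolist())
print('campos',B.inv().apply(-f['R'].T@f['t']-t[0]))
```

```text
290 163 190 28 [[16.8, -40.6], [16.6, -20.8]]
296 160 192 33 [[12.7, -42.6], [12.4, -19.3]]
302 160 188 29 [[8.6, -42.6], [8.2, -22.2]]
308 160 186 27 [[4.5, -42.6], [4.0, -23.6]]
314 160 186 27 [[0.4, -42.6], [-0.2, -23.6]]
320 160 186 27 [[-3.8, -42.6], [-4.5, -23.6]]
326 160 186 27 [[-7.9, -42.5], [-8.7, -23.6]]
332 160 186 27 [[-12.0, -42.5], [-12.9, -23.6]]
338 160 186 27 [[-16.1, -42.5], [-17.1, -23.6]]
344 159 186 28 [[-20.2, -43.2], [-21.4, -23.6]]
346 159 185 27 [[-21.6, -43.2], [-22.7, -24.3]]
348 159 185 27 [[-23.0, -43.2], [-24.1, -24.3]]
350 159 185 27 [[-24.3, -43.2], [-25.5, -24.3]]
352 159 185 27 [[-25.7, -43.2], [-26.9, -24.3]]
campos [ 0.02512747 -0.07341168  0.23293754]
```

```bash
cat > fd.py <<'E'
from h import *
s=st();t=pickle.load(open('tray.pkl','rb'));B=Ro.from_euler('z',t[1]);u=down(t[1]-np.pi/2);ho=np.load('ho.npy')
R=Ro.from_euler('xyz',s['ee_rot']);print('held',B.inv().apply(s['eef_pos']+R.apply(ho)-t[0])*1000,'F tray',B.inv().apply(s['force']).round(1))
for z in(.017,.004): print(delta(t[0]+B.apply([.0275,.0003,z])-u.apply(ho),u,s))
E
python3 fd.py
```

```text
t 24.95 q [ 0.36  0.35 -0.39  0.   -0.83 -0.62] pos [0.5796 0.0145 0.0961] rpy [-1.799e+02  1.000e-01 -1.048e+02] w 0.0135 F [-0.3  0.4 -1.3] M [0.07 0.09 0.02]
held [24.92319419  4.98264646 59.16135793] F tray [-0.4  0.3 -1.3]
(array([ 0.47, -0.26,  4.22]), array([-0.13,  0.08,  0.2 ]))
(array([ 0.47, -0.25,  5.52]), array([-0.13,  0.08,  0.2 ]))
```

>>> servo_tool(
  targets=[
    {"xyz":[0.24,-0.13,1],"angular":[-0.1,0.1,0.1],"claw":0.6},
    {"xyz":[0.23,-0.13,1.2],"angular":[0,0,0],"claw":0.6},
    {"xyz":[0,0,1.2],"angular":[0,0,0],"claw":0.6},
    {"xyz":[0,0,0.6],"angular":[0,0,0],"claw":0.6},
    {"xyz":[0,0,0],"angular":[0,0,0],"claw":0.6},
    {"xyz":[0,0,0],"angular":[0,0,0],"claw":0.6},
  ],
)

```text
t: 25.55
eef_pos: [0.5812, 0.0096, 0.056]
ee_rot: [-3.141, -0.001, -1.833]
force: [0.8, -0.1, -0.7]
width: 0.0139
gripper_force: 15.0
```

```bash
python3 fd.py
python3 - <<'E'
from h import *
s=monitor.get_state();f=viewer.grab_frame('wrist');pickle.dump((f,s),open('h2.pkl','wb'));t=pickle.load(open('tray.pkl','rb'));B=Ro.from_euler('z',t[1])
hsv=cv2.cvtColor(f['color'],cv2.COLOR_BGR2HSV);m=cv2.inRange(hsv,(10,70,60),(35,255,255));b=cv2.inRange(hsv,*BLU)
A=proj(f,[t[0]+B.apply(p) for p in([-.026,-.049,.022],[-.026,0,.022])]);print(A)
xb=int(np.interp(190,A[:,1],A[:,0]))
for x in(xb-6,xb-4,xb-2):
    q=np.flatnonzero(m[:,x]);q=q[(q>100)&(q<260)]
    if len(q): p=B.inv().apply(onz(f,[[x,q[0]-.5],[x,q[-1]+.5]],.0135)-t[0])*1000;print(x,q[0],q[-1],len(q),p[:,:2].round(1).tolist())
for r in range(190,250,10):
    z=np.flatnonzero(b[r]);
    if len(z): print(r,B.inv().apply(onz(f,[[z[-1]+.5,r]],.022)-t[0])[0][:2]*1000,B.inv().apply(onz(f,[[z[0]-.5,r]],.0136)-t[0])[0][:2]*1000)
E
```

```text
t 25.55 q [ 0.35  0.4  -0.43  0.   -0.74 -0.62] pos [0.5812 0.0096 0.056 ] rpy [-180.   -0. -105.] w 0.0139 F [ 0.8 -0.1 -0.7] M [0.04 0.09 0.05]
held [27.63934297  0.58833222 19.1504903 ] F tray [ 0.8  0.1 -0.7]
(array([0.03, 0.01, 0.21]), array([-0.03, -0.03, -0.  ]))
(array([0.03, 0.01, 1.51]), array([-0.03, -0.03, -0.  ]))
[[377.8557618  167.57926932]
 [370.14856497 251.05001618]]
369 176 206 31 [[-24.1, -43.1], [-25.6, -24.7]]
371 176 206 31 [[-25.2, -43.1], [-26.8, -24.6]]
373 176 206 31 [[-26.3, -43.1], [-28.0, -24.6]]
190 [ 24.29726317 -36.62345054] [ 35.66456623 -34.64621107]
200 [ 22.59378254 -30.91926493] [ 41.57383447 -28.66615172]
210 [-25.19197539 -25.08070234] [ 41.11580181 -22.56760904]
220 [-25.14066638 -19.15515973] [ 41.24377113 -16.35100867]
230 [-25.66092348 -13.11316579] [ 40.77352587 -10.01223644]
240 [-25.03500134  -6.95218226] [40.90064061 -3.54831001]
```

>>> servo_tool(
  targets=[
    {"xyz":[0.03,0,0.2],"angular":[0,0,0],"claw":0.6},
    {"xyz":[0,0,0.2],"angular":[0,0,0],"claw":0.6},
    {"xyz":[0,0,0.15],"angular":[0,0,0],"claw":0.6},
    {"xyz":[0,0,0],"angular":[0,0,0],"claw":0.6},
  ],
)

```text
t: 26.0
eef_pos: [0.581, 0.0092, 0.0507]
ee_rot: [-3.141, -0.0, -1.833]
force: [0.8, -1.1, -0.3]
width: 0.0136
gripper_force: 15.0
```

>>> servo_tool(
  targets=[
    {"xyz":[0,0,0.12],"angular":[0,0,0],"claw":0.6},
    {"xyz":[0,0,0],"angular":[0,0,0],"claw":0.6},
  ],
)

```text
t: 26.2
eef_pos: [0.581, 0.0092, 0.0495]
ee_rot: [-3.141, -0.0, -1.833]
force: [0.2, 0.7, -0.8]
width: 0.0136
gripper_force: 15.0
```

```bash
python3 fd.py
```

```text
t 26.2 q [ 0.35  0.41 -0.43  0.   -0.73 -0.62] pos [0.581  0.0092 0.0495] rpy [-180.   -0. -105.] w 0.0136 F [ 0.2  0.7 -0.8] M [0.04 0.08 0.02]
held [27.57533985  0.17681461 12.5683501 ] F tray [-0.   0.8 -0.8]
(array([-0.01,  0.  , -0.44]), array([-0.04, -0.01, -0.04]))
(array([-0.01,  0.01,  0.86]), array([-0.04, -0.01, -0.04]))
```

>>> servo_tool(
  targets=[
    {"xyz":[0,0,0.12],"angular":[0,0,0],"claw":0.6},
    {"xyz":[0,0,0],"angular":[0,0,0],"claw":0.6},
  ],
)

```text
t: 26.4
eef_pos: [0.581, 0.0092, 0.0483]
ee_rot: [-3.141, -0.0, -1.833]
force: [0.1, 0.0, -0.3]
width: 0.0141
gripper_force: 15.0
```

>>> servo_tool(
  targets=[
    {"xyz":[0,0,0.1],"angular":[0,0,0],"claw":0.6},
    {"xyz":[0,0,0],"angular":[0,0,0],"claw":0.6},
  ],
)

```text
t: 26.6
eef_pos: [0.581, 0.0092, 0.0473]
ee_rot: [-3.141, -0.0, -1.833]
force: [-0.3, 0.0, -0.6]
width: 0.0134
gripper_force: 15.0
```

>>> servo_tool(
  targets=[
    {"xyz":[0,0,0.1],"angular":[0,0,0],"claw":0.6},
    {"xyz":[0,0,0],"angular":[0,0,0],"claw":0.6},
  ],
)

```text
t: 26.8
eef_pos: [0.581, 0.0092, 0.0463]
ee_rot: [-3.141, -0.0, -1.833]
force: [-1.3, 0.3, -0.3]
width: 0.0138
gripper_force: 15.0
```

>>> servo_tool(
  targets=[
    {"xyz":[0,0,0.12],"angular":[0,0,0],"claw":0.6},
    {"xyz":[0,0,0],"angular":[0,0,0],"claw":0.6},
  ],
)

```text
t: 27.0
eef_pos: [0.5809, 0.0092, 0.045]
ee_rot: [-3.141, -0.0, -1.833]
force: [-0.3, -0.2, -0.5]
width: 0.0139
gripper_force: 15.0
```

>>> servo_tool(
  targets=[
    {"xyz":[0,0,0.12],"angular":[0,0,0],"claw":0.6},
    {"xyz":[0,0,0],"angular":[0,0,0],"claw":0.6},
  ],
)

```text
t: 27.2
eef_pos: [0.5808, 0.0092, 0.0438]
ee_rot: [-3.141, -0.0, -1.833]
force: [-1.8, 0.8, -1.1]
width: 0.0137
gripper_force: 15.0
```

>>> servo_tool(
  targets=[
    {"xyz":[0,0,0.12],"angular":[0,0,0],"claw":0.6},
    {"xyz":[0,0,0],"angular":[0,0,0],"claw":0.6},
  ],
)

```text
t: 27.4
eef_pos: [0.5809, 0.0092, 0.0425]
ee_rot: [-3.141, -0.0, -1.833]
force: [-0.9, 0.7, -0.6]
width: 0.0141
gripper_force: 15.0
```

>>> servo_tool(
  targets=[
    {"xyz":[0,0,0.1],"angular":[0,0,0],"claw":0.6},
    {"xyz":[0,0,0],"angular":[0,0,0],"claw":0.6},
  ],
)

```text
t: 27.6
eef_pos: [0.5809, 0.0092, 0.0416]
ee_rot: [-3.141, -0.0, -1.833]
force: [-1.2, 1.9, -1.6]
width: 0.0137
gripper_force: 15.0
```

>>> servo_tool(
  targets=[
    {"xyz":[0,0,0.07],"angular":[0,0,0],"claw":0.6},
    {"xyz":[0,0,0],"angular":[0,0,0],"claw":0.6},
  ],
)

```text
t: 27.8
eef_pos: [0.5809, 0.0092, 0.041]
ee_rot: [-3.141, -0.0, -1.833]
force: [-2.1, 1.2, -0.4]
width: 0.0136
gripper_force: 15.0
```

```bash
python3 fd.py
```

```text
t 27.8 q [ 0.35  0.42 -0.44  0.   -0.71 -0.62] pos [0.5809 0.0092 0.041 ] rpy [-180.   -0. -105.] w 0.0136 F [-2.1  1.2 -0.4] M [0.27 0.89 0.  ]
held [27.45299983  0.11381288  4.07057222] F tray [-2.4  0.6 -0.4]
(array([-0.02, -0.01, -1.29]), array([-0.03, -0.02, -0.04]))
(array([-0.02, -0.01,  0.01]), array([-0.03, -0.02, -0.04]))
```

>>> servo_tool(
  targets=[
    {"xyz":[0,0.03,0.04],"angular":[0,0,0],"claw":0.6},
    {"xyz":[0,0,0.03],"angular":[0,0,0],"claw":0.6},
    {"xyz":[0,0,0],"angular":[0,0,0],"claw":0.6},
  ],
)

```text
t: 28.1
eef_pos: [0.5808, 0.0092, 0.0409]
ee_rot: [-3.14, -0.0, -1.833]
force: [-3.2, -0.3, 4.3]
width: 0.0137
gripper_force: 15.0
```

```bash
python3 fd.py
```

```text
t 28.1 q [ 0.35  0.42 -0.44  0.   -0.71 -0.62] pos [0.5808 0.0092 0.0409] rpy [-179.9   -0.  -105. ] w 0.0137 F [-3.2 -0.3  4.3] M [-0.01  1.45  0.  ]
held [27.43280761  0.1491337   3.96739963] F tray [-3.  -1.2  4.3]
(array([-0.01, -0.01, -1.3 ]), array([-0.06, -0.01, -0.03]))
(array([-0.01, -0.01, -0.  ]), array([-0.06, -0.01, -0.03]))
```

>>> servo_tool(
  targets=[
    {"xyz":[0,0,0],"angular":[0,0,0],"claw":1.8},
    {"xyz":[0,0,0],"angular":[0,0,0],"claw":3},
    {"xyz":[0,0,0],"angular":[0,0,0],"claw":3},
    {"xyz":[0,0,-1.5],"angular":[0,0,0],"claw":3},
    {"xyz":[0,0,-3],"angular":[0,0,0],"claw":3},
    {"xyz":[-3,0,-3],"angular":[0,0,0],"claw":3},
    {"xyz":[-4,0,-2],"angular":[0,0,0],"claw":3},
    {"xyz":[0,0,0],"angular":[0,0,0],"claw":3},
  ],
)

```text
t: 28.9
eef_pos: [0.6025, 0.0809, 0.1392]
ee_rot: [-3.134, 0.004, -1.83]
force: [-0.2, 0.4, -1.0]
width: 0.0295
gripper_force: 0.0
```

Run:
```python
from h import *
s=st();f=viewer.grab_frame('wrist');pickle.dump((f,s),open('z.pkl','wb'));cv2.imwrite('pics/z.png',f['color'])
t=pickle.load(open('tray.pkl','rb'));B=Ro.from_euler('z',t[1])
hsv=cv2.cvtColor(f['color'],cv2.COLOR_BGR2HSV);m=cv2.inRange(hsv,(10,60,60),(35,255,255))
# sample a tray-plane map (z=13.5) coarse: Y yellow, B blue
b=cv2.inRange(hsv,*BLU)
for x in range(44,-30,-2):
    r=''
    for y in range(50,-51,-2):
        p=proj(f,t[0]+B.apply([x/1000,y/1000,.0135]))[0].round().astype(int)
        r+='Y' if m[p[1],p[0]] else 'b' if b[p[1],p[0]] else '.'
    print('%4d'%x,r)
```

```text
t 28.9 q [ 0.46  0.34 -0.29  0.   -0.94 -0.72] pos [0.6025 0.0809 0.1392] rpy [-179.6    0.2 -104.9] w 0.0295 F [-0.2  0.4 -1. ] M [0.05 0.03 0.05]
  44 ...................................................
  42 .............b.......................b.............
  40 ............bbbbbbbbbbbbbbbbbbbbbbbbbbb............
  38 ..........bbbbbbbbbbbbbbbbbb.bbbbbbbbbbbb..........
  36 .........bbbb.YYYYYYYYYYYYYYYYYYYYYY.b.bb..........
  34 ........bbb..YYYYYYYYYYYYYYYYYYYYYYYY.bbbb.........
  32 .......bbbb.YYYYYYYYYYYYYYYYYYYYYYYYYYYbbbbb.......
  30 ......bbb.YYYYYYYYYYYYYYYYYYYYYYYYYYYYY.bbbb.......
  28 .....bbb..YYYYYYYYYYYYYYYYYYYYYYYYYYYYYY.bbbbb.....
  26 ....bbb.bYYYYYYYYYYYYYYYYYYYYYYYYYYYYYYYYbbbbbb....
  24 ...bbb.bYYYYYYYYYYYYYYYYYYYYYYYYYYYYYYYY.Ybbbbbb...
  22 ..bbbbbYYYYYYYYYYYYYYYYYYYYYYYYYYYYYYYYYYYYbbbbb...
  20 ..bb.bYYYYYYYYYYYYYYYYYYYYYYYYYYYYYYYYYYYYYYbbbbb..
  18 .bb.b.YYYYYYYYYYY.bbbbbbb....bbb.YYYYYYYYYYYYbbbb..
  16 ..b.YYYYYYYYYYYY.bbbbbbbbbbbbbbbbYYY.YYYYYYYYYbbb..
  14 ..bYYYYYYYYYYYY.bbbbbbbbbbbbbbbbbb..YYYYYYYYYYYbb..
  12 ..bYYYYYYYYYYYYbbbbbbbbbbbbbbbbbbbb
[... 456 characters left out ...]
bbYYYYYYYYYYbb..
  -6 ..bYYYYYYYYYYbbbbbbbbbbbbbbbbbbbbbbbbYYYYYYYYYYbb..
  -8 ..bYYYYYYYYYYbbbbbbbbbbbbbbbbbbbbbbbbYYYYYYYYYYbb..
 -10 ..bYYYYYYYYYYbbbbbbbbbbbbbbbbbbbbbbbbYYYYYYYYYYbb..
 -12 ..bYYYYYYYYYYbbbbbbbbbbbbbbbbbbbbbbbbYYYYYYYYYYbb..
 -14 ..bYYYYYYYYYYbbbbbbbbbbbbbbbbbbbbbbbbYYYYYYYYYYbb..
 -16 ..bYYYYYYYYYYbbbbbbbbbbbbbbbbbbbbbbbbYYYYYYYYYYbb..
 -18 ..bYYYYYYYYYYbbbbbbbbbbbbbbbbbbbbbbbbYYYYYYYYYYbb..
 -20 ..bYYYYYYYYYYbbbbbbbbbbbbbbbbbbbbbbbbYYYYYYYYYYbb..
 -22 ..bYYYYYYYYYYbbbbbbbbbbbbbbbbbbbbbbbbYYYYYYYYYYbb..
 -24 ..bYYYYYYYYYYbbbbbbbbbbbbbbbbbbbbbbbbYYYYYYYYYYbb..
 -26 ..bYYYYYYYYYYbbbbbbbbbbbbbbbbbbbbbbbbYYYYYYYYYYbb..
 -28 ......Y.....Y......................................
```

The three sections form a complete, symmetric horseshoe in the tray, and the robot is clear of it. Handing in.

```bash
python3 -c "
from station import order;print(order.job_done())"
```

```text
the job is handed in; nothing more can be done
None
```

The cast is back together: the right and left sections are against the heel wall under the bar, and the front section sits between them on the tray floor. All three are let go; the job was handed in at about 29 s, with contact forces under 10 N in every reading.

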